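# Seat a forged bracket on parallels in a cam vise

### The arm

A 6-joint arm with a two-finger parallel gripper is mounted at the origin on a cart in front of the work surface, level with it; the furniture and walls round the work are solid. World frame = base frame: x ahead of the robot, y to its left, z up, the work surface at z = 0. Lengths are in m, angles in rad, forces in N, time in s.
With the tool pointing down it reaches from about 0.3 to 0.875 m from the base axis. Payload 6.4 kg.
Tool frame: the origin (TCP) lies on the centre line of the jaws, within the pads' length; the fingertips stand 14 mm ahead of it and the grasp point (between the pads) lies 5 mm behind it; z points along the fingers, y is the direction in which the jaws open and shut (so a half turn about z gives the same grasp; the last joint's range is limited). The gripper opens to 85 mm and grips with 20 to 120 N. Pads are 22 mm wide; open, the fingers measure 114 mm over their backs; the gripper's body (76 mm by 85 mm) begins 54 mm behind the grasp point. The pads swing forward as they close: fully open they stand 13 mm farther back than shut.
Start: joints at [1.115, 0.181, 1.607, -0, 1.354, -0.206], TCP at [0.142, 0.557, 0.216] pointing down, gripper open.
Joint ranges: [-2.99, 2.99], [-0.89, 2.07], [0.3, 2.58], [-1.14, 4.28], [0, 2.63], [-3.12, 3.12]. Speed limits (rad/s): [2.57, 2.57, 3.01, 3.14, 3.14, 3.14].

### API

Orientations are given as a unit quaternion [w, x, y, z].
In Python, from bench import * gives the robot as it stands.
- The arm moves only by the tool servo_tool, never from a script. Its argument "plan" is a list that holds one entry, the list of rows, each a list of 5 numbers: the shift along the world's x, y, z in m, then the turn about the world's z in rad, then the gripper command: -1 is shut, 1 is fully open, values between are in proportion. In form: [[[tx, ty, tz, roll, claw], ...]]. A call has 1 to 8 rows; each row shifts and turns the commanded pose from where the row before left it; what a row does not reach is not made up. A row lasts 1/10 s, in which the tool goes at most 50 mm and 8.59 degrees, less where a joint would pass 70% of its speed; a pose out of reach is approached as far as the arm can. A call with a gripper value outside its range is refused whole. The fingers move at their own pace and stop on an object; the grip force is fixed at half the most. Time passes only in rows, so rows that do not move let the fingers close. It gives the time, the measured TCP pose, the force and the opening at its end, in the units of the state.
- get_obs(): the state, without advancing time (a new reading comes with each control period).
- camera(name): name is "scene" or "top"; returns a dict with "img" (480x640x3 uint8, blue, green, red), "camera_matrix" (3x3 intrinsics, pixels), "rvec" (rotation vector, rad) and "tvec" (3), from world to camera coordinates, as OpenCV has them. Camera axes: x right, y down, z forward; pixel columns grow to the right and rows downward; lengths in m; the calibration is good to about 2 mm. A picture is of the moment at which its call begins. There is no depth.
- hand_in(): hands the job in, once; it reports no verdict.
Trained networks look in a picture, given as the dict that the camera call returned (one of the last four; its "shot" number tells which), for a name from the list of things; names that differ only in an ending like _2 or _b are one class to them, and where a whole thing is asked for, a point or a joint stands for the part that bears it (a point fixed in the world has none). Each returns a list of dicts, best first, with "conf" (0 to 1); they miss things now and then, are a little off and sometimes report something else, mostly with a low value. They report only what shows in the picture. A call takes as long as a camera call.
- trace(picture, thing): "mask" (480x640 bool, what is visible of it) and "rect" ([left, top, right, bottom] as shares, 0 to 1, of the picture: columns of its width, rows of its height, round what is visible of it).
- pinpoint(picture, thing): "centre" ([row, column] as shares, 0 to 1, of the picture: columns of its width, rows of its height: a listed point, or the origin of a listed thing).
The state is a dict: "time_s": time; "q": joint angles; "dq": joint speeds; "joint_efforts": joint torques, N m; "eef_pos": TCP position; "eef_rot": TCP orientation; "wrist_force": force on the tool from outside, world axes, zero at the start; "torque": the same for the moment, N m; "opening": opening from 0.0 (shut) to 1.0 (fully open).
Only numpy, scipy, OpenCV 4.12 (cv2) and the standard library are available. Lean on these libraries where they do the work, as an engineer would, in place of code of your own. Each camera call takes 0.05 s, during which the arm holds its last target.

### The job

Lift the angle bracket out of the V die, stand it on one leg on the bare bench to change your grip, then set it on the two parallels in the vise with one leg flat, the other upright along the fixed jaw and its left end up against the work stop, and let go. Swing the cam lever all the way over to clamp it; clamping draws the bracket up off the parallels, so then tap or press the flat leg down, firmly but without hammering, until it sits home again and traps both parallels so that they no longer slide. Leave the other things on the bench where they are.

Things in the scene. Friction and masses are not known exactly. Their poses are not given: they have to be found in the camera images.
- bracket: Bare aluminium angle bracket, two equal legs at 90 deg, each 55 mm from the outer corner, 66 wide, 8 thick, 6 mm inner bevel; 0.15 kg. Origin: middle of the outer corner edge. y along that edge (66 mm), z bisects the legs, away from the corner; leg A runs along (-1,0,1)/1.414, leg B along (1,0,1)/1.414. It starts in the die corner down, z up. The end faces (L outlines) are at y = +-33 mm.
- edge_a (a point): Point in the middle of leg A's free edge, at the leg's outer face (55 mm from the bracket's origin). Same axes as the bracket.
- edge_b (a point): The same point on leg B.
- die: Dark steel V die fixed to the bench: base 136 x 44 x 14 mm, block 98 x 44 mm, top z = 59 mm, 90 deg V groove along its y, its bottom 20 mm above the bench. Origin on the bench under its middle. The groove covers the outer faces of both bracket legs; only the bracket's end faces stand clear, about 11 mm beyond the die at each end.
- vise: Dark blue-grey cam vise fixed to the bench, 180 x 128 mm. Origin on the bench under the middle between the clamped jaws; x points from moving to fixed jaw, y along the jaws. Bed 22 mm above the bench. As it clamps, it draws the work 1 to 4 mm up off the parallels; pushing the work down again takes about 8 to 20 N against the jaws' friction, and it stays where it is pushed.
- stop_tip (a point): Tip of the work stop, a 10 mm screw end pointing along the vise's -y at the left (+y) end of the fixed jaw: vise x 19.5, y 43, z 55 mm. The bracket's end face butts against it, its origin then at vise y = +10 mm. The stop's bar (behind the tip, y 50 to 59) reaches from z = 48 to 62 mm.
- parallel_front: Loose ground steel parallel, 12 x 120 x 20 mm (x, y, height), standing on the vise bed along the jaws, the one nearer the moving jaw. Origin: centre of its underside. Top 42 mm above the bench.
- parallel_rear: The other parallel, same size, beside the fixed jaw.
- cam_lever (a joint): Cam lever's angle: 0 open (its arm points to the vise's -x and -y, halfway between), 1.571 fully over, clamped (arm to -x and +y). It turns clockwise seen from above, in the level plane, takes about 4 to 7 N at the grip and stays where it is left. It starts between 0 and 0.2.
- lever_grip (a point): Middle of the lever's upright round black grip, 18 mm thick, from 52 to 93 mm above the bench, 70 mm from the pivot; this point is 75 mm above the bench.
- lever_pivot (a point): Point on the lever's vertical turning axis, 75 mm above the bench.
- wash_jar: White screw jar, 42 mm across, 89 mm high. Bystander; origin at its foot.
- caliper: Grey calliper lying flat, 208 mm long. Bystander.
- screwdriver: Red-handled screwdriver lying flat, 155 mm long. Bystander.
- bracket_cm (a point): The bracket's centre of mass, 23 mm from the corner along its z.
- fixed_jaw (a point): Top middle of the fixed jaw's plain steel face (vise x +27.5, y 0, z 63.5 mm). The face is 100 mm long along vise y, the jaw 37 mm deep behind it.
- moving_jaw (a point): Top middle of the moving jaw's ribbed face, 100 mm long; vise x -37.5, z 47.5 mm at lever angle 0 (10 mm of play for the 55 mm leg; 11.5 mm of travel a radian, so at least 7 mm at the start). When clamped, its spring-seated plate has climbed nearly 4 mm on an incline.

How it is judged:
On the way, in this order (a step that is already met when the one before it is completed fails the run):
1. The bracket, out of the die, stands on one leg on the bench top, let go (height (world z) of bracket below 0.004 m and height (world z) of any of edge_a, edge_b below 0.004 m and contact force between the fingers and bracket below 0.05 N and linear speed of bracket below 0.02 m/s), for 0.2 s.
2. With the lever still open, the bracket lies on both parallels in the vise, one leg flat towards the moving jaw and the other upright along the fixed jaw, let go (x of bracket in the frame of vise above 0.01 m and z of bracket in the frame of vise between 0.04 and 0.0445 m and ((z of edge_a in the frame of vise below 0.0445 m and x of edge_a in the frame of vise below -0.02 m and z of edge_b in the frame of vise above 0.09 m) or (z of edge_b in the frame of vise below 0.0445 m and x of edge_b in the frame of vise below -0.02 m and z of edge_a in the frame of vise above 0.09 m)) and value of joint cam_lever below 0.5 rad and contact force between the fingers and bracket below 0.05 N), for 0.2 s.
3. The cam lever is swung fully over (above 1.4 rad) (x of bracket in the frame of vise above 0.01 m and z of bracket in the frame of vise above 0.04 m and value of joint cam_lever above 1.4 rad), for 0.2 s.
At the end, for the whole second after the job is handed in: Lever fully over (above 1.4 rad); bracket between the jaws, one leg flat within 0.8 mm of the parallels, the other upright along the fixed jaw, left end within 4 mm of the stop, bearing on each parallel with over 0.2 N so that neither is loose; all at rest and let go (value of joint cam_lever above 1.4 rad and x of bracket in the frame of vise above 0.022 m and z of bracket in the frame of vise between 0.04 and 0.0428 m and ((z of edge_a in the frame of vise below 0.0428 m and x of edge_a in the frame of vise below -0.02 m and z of edge_b in the frame of vise above 0.09 m) or (z of edge_b in the frame of vise below 0.0428 m and x of edge_b in the frame of vise below -0.02 m and z of edge_a in the frame of vise above 0.09 m)) and y of bracket in the frame of vise above 0.006 m and contact force between bracket and parallel_front above 0.2 N and contact force between bracket and parallel_rear above 0.2 N and linear speed of bracket below 0.02 m/s); the robot touches nothing.
It fails at once if A parallel is hammered: more than 70 N between it and the bracket (contact force between bracket and parallel_front above 70 N or contact force between bracket and parallel_rear above 70 N).
It fails at once if The jar, the calliper or the screwdriver is pushed more than 30 mm from its place (distance of any of wash_jar, caliper, screwdriver from where it was at the start of the episode above 0.03 m).
It also fails if it takes over 72 s, if anything falls off the work surface, if the arm or the gripper's body presses on something with over 40 N, if the wrist force passes 120 N, or if a joint passes its speed limit or range.

## Working session

There is one attempt and no reset: what is moved stays moved. The work goes in short steps, Python scripts to look and compute and a tool call to move; the robot and the scene stay as the last step left them, time stands still between calls to the robot, and variables do not carry over. Pictures are saved under pics/ and viewed, and the job is handed in when it is done.

Besides the shell and the picture viewer there is one more tool, called after "Emit:" as name([rows], argument=value, ...), one row to a line, values as JSON. servo_tool: Moves the arm, as the interface text tells. Its arguments: {"type":"object","properties":{"plan":{"type":"array"}},"required":["plan"]}

```bash
ls && mkdir -p pics && python3 - <<'E'
from bench import *
import cv2
o=get_obs(); print({k:(v if not hasattr(v,'round') else v) for k,v in o.items()})
for n in ("scene","top"):
    c=camera(n); cv2.imwrite(f"pics/{n}0.png",c["img"]); print(n,c["camera_matrix"],c["rvec"],c["tvec"],c["shot"])
    for t in ["bracket","edge_a","edge_b","die","vise","stop_tip","parallel_front","parallel_rear","lever_grip","lever_pivot","wash_jar","caliper","screwdriver","fixed_jaw","moving_jaw"]:
        p=pinpoint(c,t); print(t,[(round(a["centre"][1]*640,1),round(a["centre"][0]*480,1),round(a["conf"],2)) for a in p[:3]])
E
```

```text
pics
{'time_s': 0.0, 'q': array([ 1.11468686e+00,  1.81522999e-01,  1.60799835e+00,  1.70338708e-05,
        1.35376727e+00, -2.06320063e-01]), 'dq': array([ 0.00043071,  0.00014412, -0.00116926, -0.0009231 , -0.001085  ,
       -0.00182035]), 'joint_efforts': array([-1.05847426e-03, -4.44861817e+01, -3.51343453e+01, -3.58713123e-04,
        9.04912275e-03, -4.18276375e-05]), 'eef_pos': array([0.14187674, 0.55664399, 0.21539897]), 'eef_rot': array([-2.83619700e-04,  1.24572036e-01,  9.92210204e-01, -7.99185765e-04]), 'wrist_force': array([ 0.22648579, -0.45416508,  0.18026602]), 'torque': array([-0.01665257, -0.02251494,  0.04600906]), 'opening': 1.0049993093662208}
scene [[608.45076254   0.         329.43650791]
 [  0.         608.45076254 241.40850128]
 [  0.           0.           1.        ]] [ 2.22819879 -0.74726661  0.32962393] [-0.48219104  0.27513542  1.16129722] 1
bracket [(239.2, 191.1, 0.72)]
edge_a [(248.3, 169.7, 0.95), (228.4, 186.7, 0.79), (408.4, 381.8, 0.58)]
edge_b [(248.3, 169.7, 0.95), (228.4, 186.7, 0.79), (408.4, 381.8, 0.58)]
die [(235.6, 197.2, 0.65)]
vise [(3
[... 615 characters left out ...]
739 0.84344745] 2
bracket [(173.9, 276.6, 0.84)]
edge_a [(172.9, 291.2, 0.92), (160.7, 256.8, 0.75), (351.4, 235.0, 0.47)]
edge_b [(172.9, 291.2, 0.92), (160.7, 256.8, 0.75), (351.4, 235.0, 0.47)]
die [(178.9, 274.5, 0.64)]
vise [(347.8, 227.3, 0.64)]
stop_tip [(331.5, 211.3, 0.55)]
parallel_front [(347.8, 232.5, 0.9)]
parallel_rear [(346.8, 218.0, 0.59), (344.8, 230.7, 0.18)]
lever_grip [(371.2, 295.1, 0.77), (228.7, 193.4, 0.52)]
lever_pivot [(349.2, 265.5, 0.74), (175.6, 290.3, 0.25)]
wash_jar [(227.3, 193.9, 0.59), (169.2, 271.8, 0.49)]
caliper [(487.0, 266.1, 0.69)]
screwdriver [(425.0, 279.0, 0.65)]
fixed_jaw [(347.3, 206.0, 0.91)]
moving_jaw [(348.6, 236.5, 0.5), (228.0, 196.9, 0.28)]
```

```bash
python3 - <<'E'
import cv2
a=cv2.imread("pics/scene0.png"); b=cv2.imread("pics/top0.png")
cv2.imwrite("pics/scene0z.png",cv2.resize(a[120:420,180:500],None,fx=2.5,fy=2,interpolation=cv2.INTER_CUBIC) if 0 else cv2.resize(a[130:360,190:490],None,fx=2.6,fy=2.6,interpolation=cv2.INTER_CUBIC))
cv2.imwrite("pics/top0z.png",cv2.resize(b[150:350,110:410],None,fx=2.6,fy=2.6,interpolation=cv2.INTER_CUBIC))
E
```

```text
(no output)
```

View pics/scene0.png

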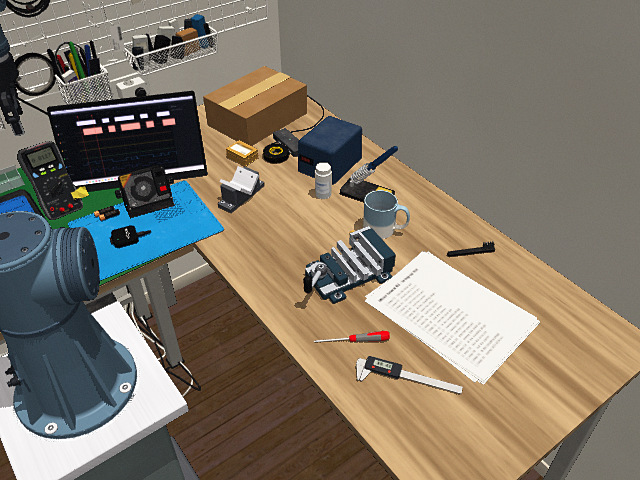

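View pics/top0.png

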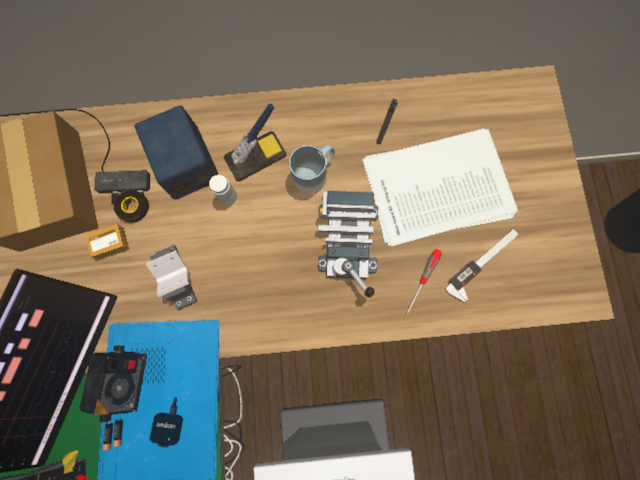

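```bash
ls pics
```

```text
scene0.png
scene0z.png
top0.png
top0z.png
```

View pics/scene0z.png

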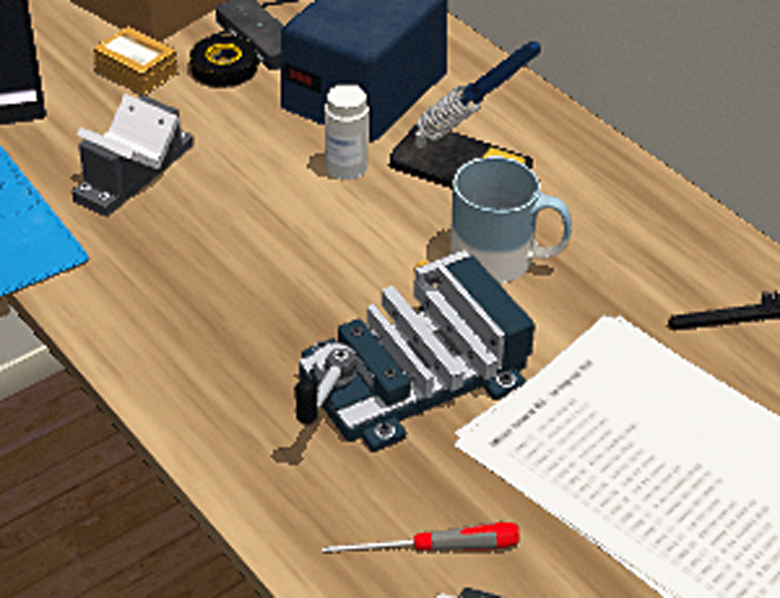

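View pics/top0z.png

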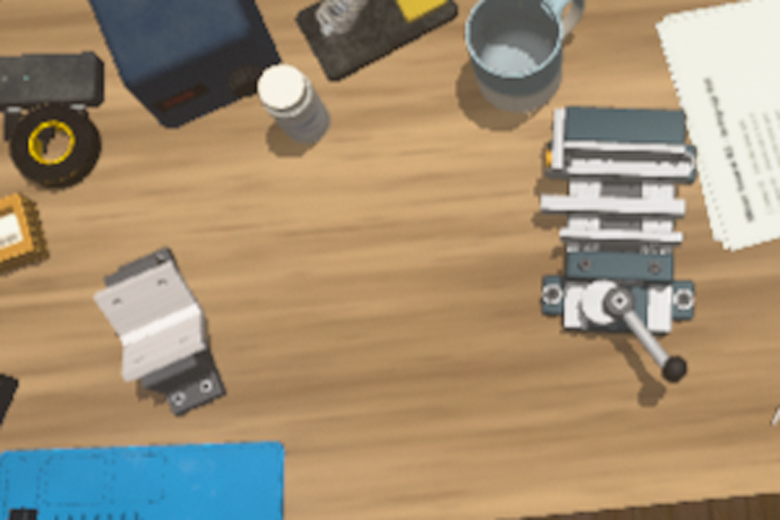

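```bash
cat > h.py <<'E'
import numpy as np, cv2
def PM(c):
    R=cv2.Rodrigues(np.array(c["rvec"]))[0]; return R,np.array(c["tvec"]).ravel(),np.array(c["camera_matrix"])
def back(c,u,v,z):
    R,t,K=PM(c); d=R.T@np.linalg.solve(K,[u,v,1.]); o=-R.T@t
    return o+d*(z-o[2])/d[2]
def proj(c,P):
    return cv2.projectPoints(np.atleast_2d(np.array(P,float)),np.array(c["rvec"]),np.array(c["tvec"]),np.array(c["camera_matrix"]),None)[0][:,0]
def tri(c1,p1,c2,p2):
    A=[];b=[]
    for c,p in((c1,p1),(c2,p2)):
        R,t,K=PM(c); d=R.T@np.linalg.solve(K,[p[0],p[1],1.]); d/=np.linalg.norm(d); o=-R.T@t
        M=np.eye(3)-np.outer(d,d); A.append(M); b.append(M@o)
    return np.linalg.lstsq(np.vstack(A),np.hstack(b),rcond=None)[0]
E
python3 - <<'E'
from bench import *
from h import *
np.set_printoptions(precision=4,suppress=True)
cs=camera("scene"); ct=camera("top")
Z={"bracket":.020,"edge":.059,"die":0,"vise":0,"stop_tip":.055,"parallel_front":.022,"parallel_rear":.022,"lever_grip":.075,"lever_pivot":.075,"wash_jar":0,"caliper":.005,"screwdriver":.01,"fixed_jaw":.0635,"moving_jaw":.0475}
for c,nm in((cs,"scene"),(ct,"top")):
    for t,z in Z.items():
        for a in pinpoint(c,"edge_a" if t=="edge" else t)[:3]:
            if a["conf"]>.4:
                v,u=a["centre"][0]*480,a["centre"][1]*640
                print(nm,t,round(a["conf"],2),back(c,u,v,z)[:2])
E
```

```text
scene bracket 0.8 [0.5567 0.3073]
scene edge 0.86 [0.5785 0.3099]
scene edge 0.57 [0.5127 0.2865]
scene die 0.72 [0.5397 0.3121]
scene vise 0.71 [ 0.629  -0.0831]
scene stop_tip 0.96 [ 0.6463 -0.0506]
scene parallel_front 0.87 [ 0.618  -0.0791]
scene parallel_rear 0.63 [ 0.6462 -0.0762]
scene lever_grip 0.85 [ 0.466 -0.101]
scene lever_pivot 0.67 [ 0.525 -0.065]
scene wash_jar 0.89 [0.7166 0.1915]
scene wash_jar 0.64 [0.5413 0.3611]
scene caliper 0.95 [ 0.5051 -0.3743]
scene fixed_jaw 0.79 [ 0.6475 -0.0936]
scene fixed_jaw 0.61 [ 0.6458 -0.0555]
scene moving_jaw 0.64 [ 0.587  -0.0796]
top bracket 0.75 [0.5444 0.3132]
top edge 0.78 [0.5148 0.294 ]
top edge 0.61 [0.5803 0.3206]
top die 0.89 [0.5543 0.3081]
top vise 0.71 [ 0.625 -0.076]
top stop_tip 0.72 [ 0.6512 -0.0426]
top stop_tip 0.41 [0.5496 0.2992]
top parallel_front 0.72 [ 0.6068 -0.0789]
top parallel_rear 0.85 [ 0.6485 -0.0777]
top lever_grip 0.83 [ 0.4617 -0.1089]
top lever_pivot 0.75 [ 0.5294 -0.0686]
top wash_jar 0.81 [0.7231 0.1812]
top wash_jar 0.62 [0.5179 0.3131]
top caliper 0.94 [ 0.5076 -0.3789]
top screwdriver 0.86 [ 0.4799 -0.2262]
top fixed_jaw 0.87 [ 0.6467 -0.0867]
top moving_jaw 0.74 [ 0.5841 -0.0775]
```

```bash
cat >> h.py <<'E'
def T2(x,y,yaw):
    c,s=np.cos(yaw),np.sin(yaw)
    def f(P):
        P=np.atleast_2d(np.array(P,float)); return np.c_[x+c*P[:,0]-s*P[:,1], y+s*P[:,0]+c*P[:,1], P[:,2]]
    return f
def box(x0,x1,y0,y1,z0,z1):
    v=[(x,y,z) for z in(z0,z1) for x,y in((x0,y0),(x1,y0),(x1,y1),(x0,y1))]
    e=[(0,1),(1,2),(2,3),(3,0),(4,5),(5,6),(6,7),(7,4),(0,4),(1,5),(2,6),(3,7)]
    return [(v[a],v[b]) for a,b in e]
def overlay(c,segs,roi,s,name,col=(0,0,255)):
    x0,y0,x1,y1=roi; im=cv2.resize(c["img"][y0:y1,x0:x1],None,fx=s,fy=s,interpolation=cv2.INTER_CUBIC)
    for item in segs:
        a,b=item[0],item[1]; cc=item[2] if len(item)>2 else col
        p=proj(c,[a,b]); p=((p-[x0,y0]+.5)*s-.5)
        cv2.line(im,tuple(int(round(k*16)) for k in p[0]),tuple(int(round(k*16)) for k in p[1]),cc,1,cv2.LINE_AA,4)
    cv2.imwrite(name,im)
E
python3 - <<'E'
from bench import *
from h import *
import pickle
cs=camera("scene"); ct=camera("top"); pickle.dump((cs,ct),open("c0.pkl","wb"))
f=T2(.624,-.078,np.radians(-7))
S=[]
for b in (box(.0275,.0645,-.05,.05,.022,.0635),):
    S+=[(f(a)[0],f(b_)[0]) for a,b_ in b]
S+=[(f([-.0375,-.05,.0475])[0],f([-.0375,.05,.0475])[0],(0,255,0))]
S+=[(f([.0195,.043,.055])[0],f([.0195,.05,.055])[0],(255,0,255))]
overlay(ct,S,(300,170,400,310),5.5 if 0 else 4.2,"pics/t1.png")
overlay(cs,S,(290,215,410,315),6,"pics/s1.png")
E
```

```text
(no output)
```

View pics/t1.png

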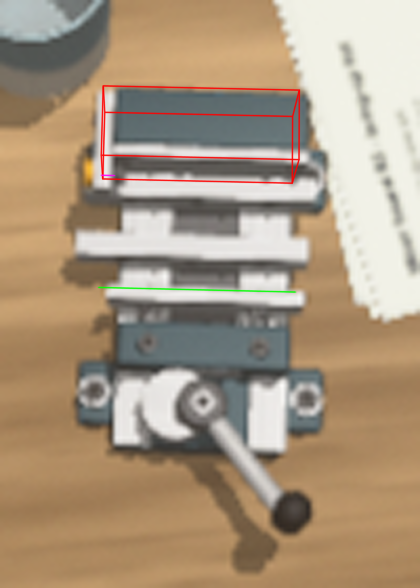

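View pics/s1.png

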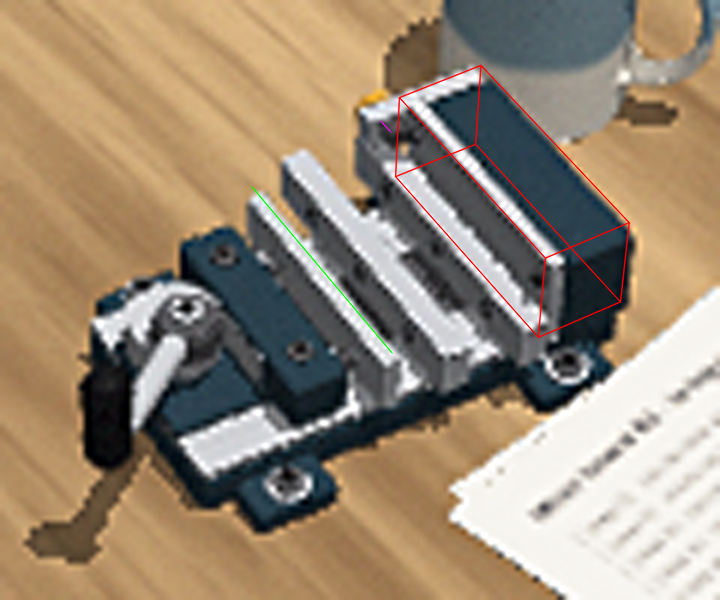

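```bash
python3 - <<'E'
from h import *
import pickle
cs,ct=pickle.load(open("c0.pkl","rb"))
def z(c,roi,s,n):
    x0,y0,x1,y1=roi
    im=cv2.resize(c["img"][y0:y1,x0:x1],None,fx=s,fy=s,interpolation=cv2.INTER_LANCZOS4)
    for x in range(x0,x1,10): cv2.putText(im,str(x),(int((x-x0+.5)*s),8),0,.35,(0,255,255),1); cv2.line(im,(int((x-x0+.5)*s),0),(int((x-x0+.5)*s),im.shape[0]),(0,255,255) ,1) if 0 else None
    for y in range(y0,y1,10): cv2.putText(im,str(y),(0,int((y-y0+.5)*s)),0,.35,(0,255,255),1)
    for x in range(x0,x1,10):
        for y in range(y0,y1,10): cv2.circle(im,(int((x-x0+.5)*s),int((y-y0+.5)*s)),1,(0,255,255),-1)
    cv2.imwrite(n,im)
z(ct,(310,180,390,250),10 if 0 else 8.5,"pics/t2.png")
z(cs,(320,220,400,290),8.5,"pics/s2.png")
E
```

```text
(no output)
```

View pics/t2.png

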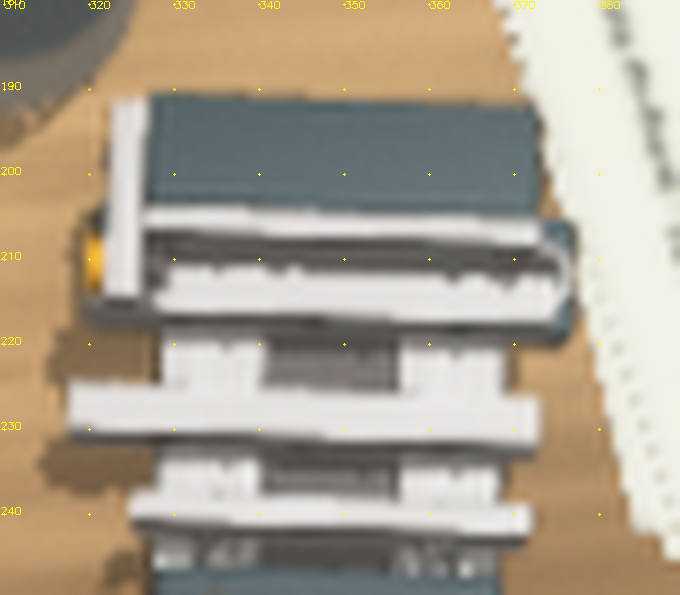

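View pics/s2.png

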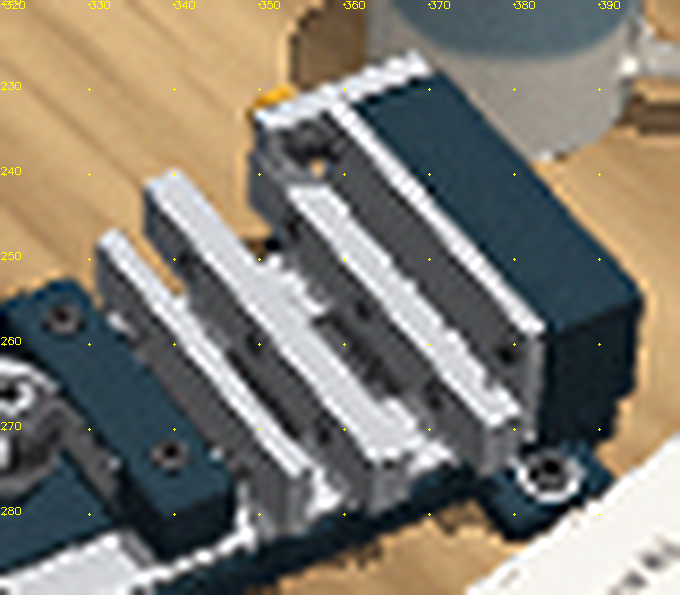

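```bash
python3 - <<'E'
from h import *
import pickle
from scipy.optimize import least_squares
cs,ct=pickle.load(open("c0.pkl","rb"))
P=np.array([[.0275,-.05,.0635],[.0645,-.05,.0635],[.0645,.05,.0635],[.0275,.05,.0635]])
t=np.array([[373,208.3],[372.8,192],[327.2,190.6],[326.6,206.8]])
s=np.array([[381.8,258.8],[394.8,254.8],[369.5,228.3],[358.3,231.9]])
for sel in ("both","t","s"):
    def r(p):
        Q=T2(*p)(P); o=[]
        if sel!="s": o.append((proj(ct,Q)-t).ravel()/436)
        if sel!="t": o.append((proj(cs,Q)-s).ravel()/608)
        return np.hstack(o)*500
    q=least_squares(r,[.624,-.08,-.1]); print(sel,q.x[:2],np.degrees(q.x[2]),np.round(q.fun,1))
    if sel=="both": best=q.x
f=T2(*best)
# parallels and moving jaw: back-project
for nm,z,l in (("rearpar",.042,[(328.5,215.8),(375,217.3)]),("frontpar_front",.042,[(317.5,229.8),(372,231.8)]),("frontpar_back",.042,[(318,225.5),(372,227.5)]),("mj_back",.0475,[(324.8,237.8),(371.5,239.6)])):
    for u,v in l:
        X=back(ct,u,v,z); d=X[:2]-best[:2]; c,sn=np.cos(best[2]),np.sin(best[2]); print(nm,[round(1000*(c*d[0]+sn*d[1]),1),round(1000*(-sn*d[0]+c*d[1]),1)])
# lever
g=tri(cs,(306.5,281.2),ct,(371.2,295.1)); print("grip",g)
S=[(f(a)[0],f(b)[0]) for a,b in box(.0275,.0645,-.05,.05,.022,.0635)+box(.0195,.0195,.043,.05,.055,.055)]
overlay(ct,S,(300,170,400,310),4.2,"pics/t3.png"); overlay(cs,S,(290,215,410,315),6,"pics/s3.png")
E
```

```text
both [ 0.62186782 -0.08326662] -7.4457939241370426 [ 0.4  0.1  0.9 -0.2 -0.4 -0.1 -0.4  0.2 -0.6  0.5  0.3 -1.   1.  -1.
 -1.1  0.4]
t [ 0.62193038 -0.08300204] -7.4617608715202435 [ 0.3  0.1  0.7 -0.2 -0.5 -0.2 -0.5  0.2]
s [ 0.62136381 -0.08422156] -7.4109635987851465 [-0.5  0.8  0.4 -0.8  1.  -0.8 -1.   0.7]
rearpar [np.float64(14.5), np.float64(45.0)]
rearpar [np.float64(14.3), np.float64(-55.6)]
frontpar_front [np.float64(-17.5), np.float64(67.6)]
frontpar_front [np.float64(-18.3), np.float64(-49.5)]
frontpar_back [np.float64(-7.9), np.float64(66.9)]
frontpar_back [np.float64(-8.7), np.float64(-49.4)]
mj_back [np.float64(-36.0), np.float64(51.1)]
mj_back [np.float64(-36.8), np.float64(-48.2)]
grip [ 0.46054798 -0.10890764  0.08727204]
```

View pics/t3.png

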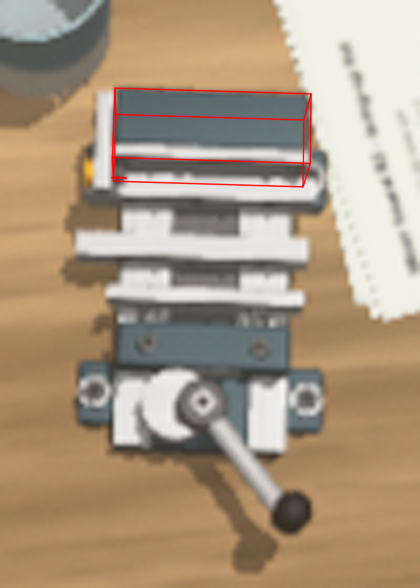

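View pics/s3.png

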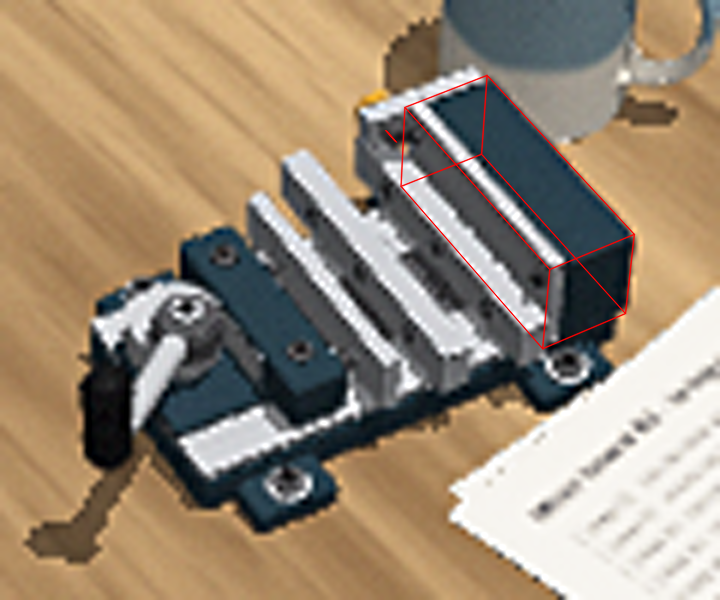

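```bash
python3 - <<'E'
from h import *
import pickle
cs,ct=pickle.load(open("c0.pkl","rb"))
def z(c,roi,s,n):
    x0,y0,x1,y1=roi
    im=cv2.resize(c["img"][y0:y1,x0:x1],None,fx=s,fy=s,interpolation=cv2.INTER_LANCZOS4)
    for x in range(x0,x1,10):
        cv2.putText(im,str(x),(int((x-x0+.5)*s),8),0,.35,(0,255,255),1)
        for y in range(y0,y1,10):
            cv2.putText(im,str(y),(0,int((y-y0+.5)*s)),0,.35,(0,255,255),1); cv2.circle(im,(int((x-x0+.5)*s),int((y-y0+.5)*s)),1,(0,255,255),-1)
    cv2.imwrite(n,im)
z(ct,(140,240,210,310),8.5,"pics/t4.png")
z(cs,(210,155,280,220),8.5,"pics/s4.png")
E
```

```text
(no output)
```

View pics/t4.png

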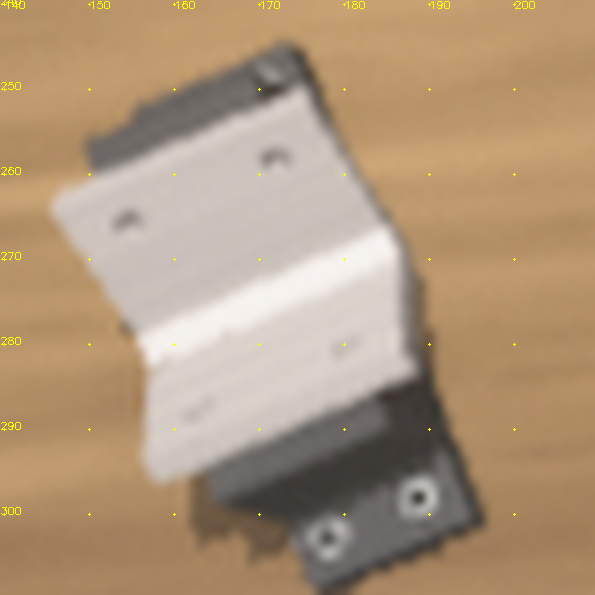

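View pics/s4.png

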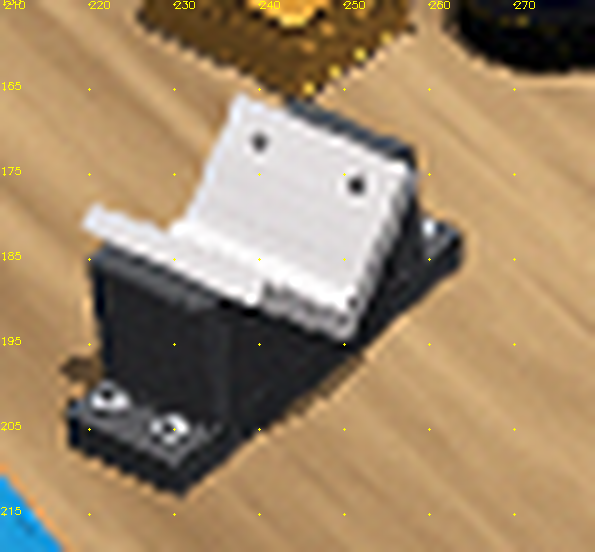

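```bash
cat >> h.py <<'E'
A=.055/2**.5; B=.008/2**.5
PROF=[(0,0),(A,A),(A-B,A+B),(.006/2**.5 if 0 else 0.0,2*B),(-A+B,A+B),(-A,A)]
def bracket_v(y): return [(x,y,z) for x,z in PROF]
def bracket_segs(f,z0=.02):
    S=[]
    v0=[(a,b,c+z0) for a,b,c in bracket_v(-.033)]; v1=[(a,b,c+z0) for a,b,c in bracket_v(.033)]
    for i in range(6):
        j=(i+1)%6
        S+= [(f(v0[i])[0],f(v0[j])[0]),(f(v1[i])[0],f(v1[j])[0],(0,200,0)),(f(v0[i])[0],f(v1[i])[0],(255,0,0))]
    return S
E
python3 - <<'E'
from h import *
import pickle
cs,ct=pickle.load(open("c0.pkl","rb"))
S=bracket_segs(T2(.549,.310,np.radians(22)))
overlay(ct,S,(140,240,210,310),8.5,"pics/t5.png")
overlay(cs,S,(210,155,280,220),8.5,"pics/s5.png")
E
```

```text
(no output)
```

View pics/t5.png

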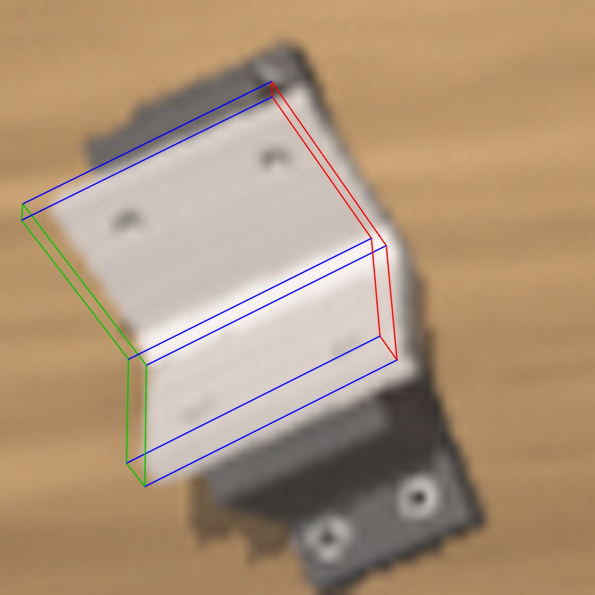

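View pics/s5.png

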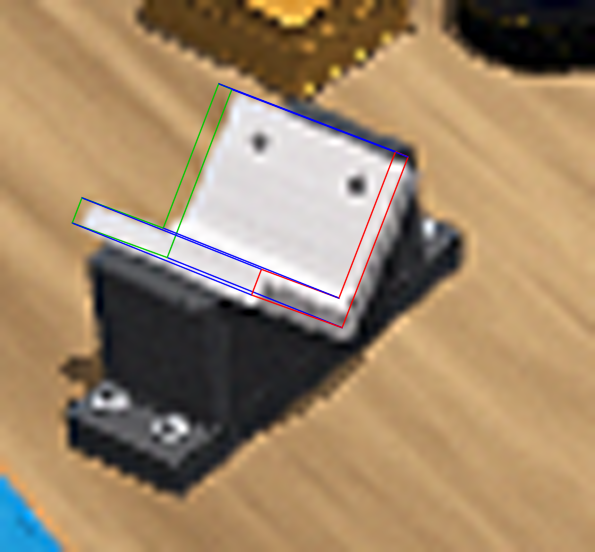

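```bash
python3 - <<'E'
from h import *
import pickle
from scipy.optimize import least_squares
cs,ct=pickle.load(open("c0.pkl","rb"))
y=.033
pt=[(-A,y,A,158,483),(-A,-y,A,415,372),(A,y,A,50,200),(A,-y,A,303,89)]
ps=[(0,-y,0,347,338),(-A+B,y,A+B,92,203),(-A,y,A,84,226),(A-B,y,A+B,240,93),(A,-y,A,413,165)]
pt=np.array(pt);ps=np.array(ps)
t=pt[:,3:]/8.5-.5+[140,240]; s=ps[:,3:]/8.5-.5+[210,155]
def r(p,sel):
    f=T2(*p[:3]); z=np.array([0,0,.02])
    o=[]
    if sel!="s":o.append((proj(ct,f(pt[:,:3]+z))-t).ravel())
    if sel!="t":o.append((proj(cs,f(ps[:,:3]+z))-s).ravel())
    return np.hstack(o)
for sel in("both","t","s"):
    q=least_squares(r,[.549,.31,.38],args=(sel,)); print(sel,q.x,np.degrees(q.x[2]),np.round(q.fun,1))
    if sel=="both":b=q.x
S=bracket_segs(T2(*b))
overlay(ct,S,(140,240,210,310),8.5,"pics/t6.png")
overlay(cs,S,(210,155,280,220),8.5,"pics/s6.png")
E
```

```text
both [0.54840866 0.3045722  0.33629355] 19.26820114725136 [-0.   0.2 -0.  -0.3 -0.  -0.6 -0.  -0.6 -0.   0.3 -0.4 -0.  -0.7  0.2
 -0.8 -0.1  0.6  0.7]
t [0.54774119 0.30455621 0.33667704] 19.290173184752877 [ 0.   0.5  0.   0.  -0.  -0.2  0.  -0.3]
s [0.54945925 0.30503051 0.34008822] 19.485619708223233 [ 0.3 -0.  -0.1 -0.2 -0.4  0.  -0.6 -0.3  0.8  0.4]
```

View pics/t6.png

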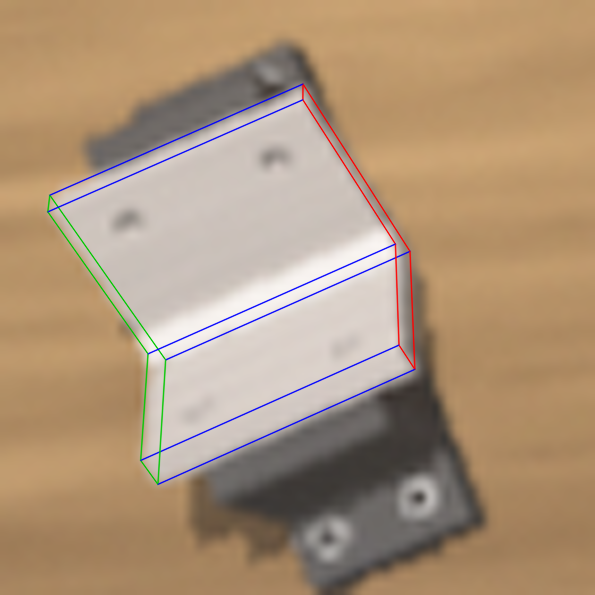

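View pics/s6.png

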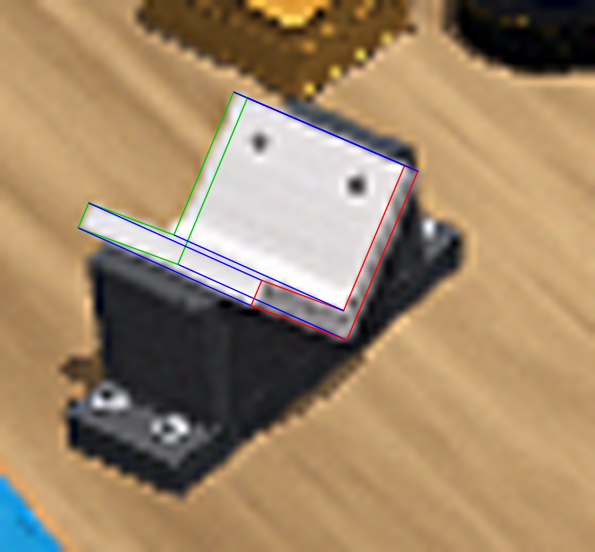

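Emit:
servo_tool([
  [[0.034,-0.021,0,0.073,1],[0.034,-0.021,0,0.073,1],[0.034,-0.021,0,0.073,1],[0.034,-0.021,0,0.073,1],[0.034,-0.021,0,0.073,1],[0.034,-0.021,0,0.073,1],[0.034,-0.021,0,0.073,1],[0.034,-0.021,0,0.073,1]],
])

```text
time_s: 4.0
eef_pos: [0.4154, 0.3882, 0.2164]
eef_rot: [0.0, -0.168, 0.986, 0.0]
wrist_force: [1.5, 0.8, -0.9]
opening: 1.0
```

Emit:
servo_tool([
  [[0.034,-0.021,-0.02,0,1],[0.034,-0.021,-0.02,0,1],[0.034,-0.021,-0.02,0,1],[0.032,-0.021,-0.02,0,1],[0,0,0,0,1]],
])

```text
time_s: 4.5
eef_pos: [0.5499, 0.3012, 0.1327]
eef_rot: [-0.002, -0.164, 0.986, -0.001]
wrist_force: [-0.8, -0.0, -0.3]
opening: 1.0
```

```bash
cat >> h.py <<'E'
def st(o):
    w,x,y,z=o["eef_rot"]; ax=np.degrees(np.arctan2(1-2*(x*x+z*z),2*(x*y-w*z)))  # tool y dir
    zz=1-2*(x*x+y*y)
    print("t",round(o["time_s"],2),"pos",np.round(o["eef_pos"],4),"toolY deg",round(ax,2),"zz",round(zz,4),"F",np.round(o["wrist_force"],1),"M",np.round(o["torque"],2),"open",round(o["opening"],3))
E
python3 -c "
from bench import *
from h import *
st(get_obs()); print(get_obs()['q'])"
```

```text
t 4.5 pos [0.5499 0.3012 0.1327] toolY deg 108.88 zz -1.0 F [-0.8 -0.  -0.3] M [0.07 0.09 0.  ] open 1.0
[ 3.12808921e-01  3.78330175e-01  1.53656188e+00 -1.37912681e-03
  1.23091224e+00 -1.58705905e+00]
```

Emit:
servo_tool([
  [[0,0,-0.03,0,1],[0,0,-0.03,0,1],[0,0,-0.02,0,1],[0,0,0,0,1],[0,0,0,0,1]],
])

```text
time_s: 5.0
eef_pos: [0.548, 0.3056, 0.0568]
eef_rot: [-0.0, -0.167, 0.986, 0.0]
wrist_force: [0.1, -0.8, 0.9]
opening: 0.996
```

```bash
python3 -c "
from bench import *
from h import *
st(get_obs())"
```

```text
t 5.0 pos [0.548  0.3056 0.0568] toolY deg 109.17 zz -1.0 F [ 0.1 -0.8  0.9] M [0.01 0.01 0.  ] open 0.996
```

Emit:
servo_tool([
  [[0,0,-0.01,0,1],[0,0,-0.01,0,1],[0,0,0,0,0.5],[0,0,0,0,0.2],[0,0,0,0,-1],[0,0,0,0,-1],[0,0,0,0,-1],[0,0,0,0,-1]],
])

```text
time_s: 5.8
eef_pos: [0.5483, 0.3052, 0.0365]
eef_rot: [0.0, -0.166, 0.986, 0.0]
wrist_force: [0.8, 0.4, -0.0]
opening: 0.006
```

```bash
python3 -c "
from bench import *
from h import *
st(get_obs())
c=camera('scene');cv2.imwrite('pics/s7.png',cv2.resize(c['img'][100:240,150:330],None,fx=4,fy=4))
c=camera('top');cv2.imwrite('pics/t7.png',cv2.resize(c['img'][200:340,90:270],None,fx=4,fy=4))"
```

```text
t 5.8 pos [0.5483 0.3052 0.0365] toolY deg 109.14 zz -1.0 F [ 0.8  0.4 -0. ] M [-0.01 -0.04  0.05] open 0.006
```

View pics/s7.png

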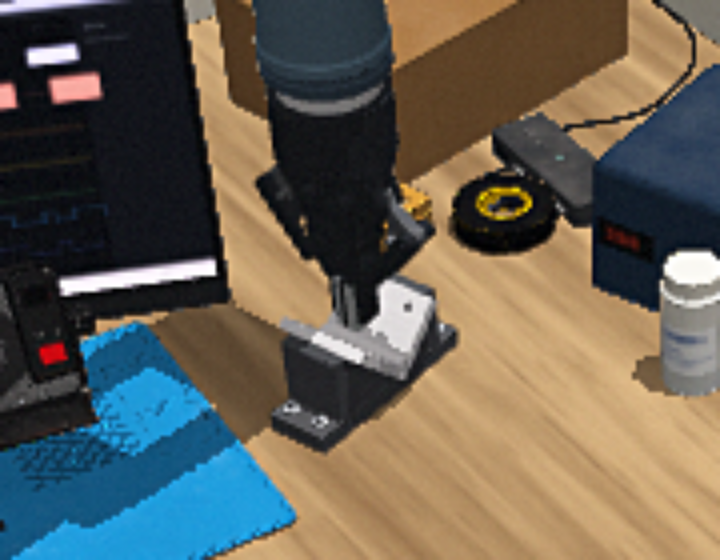

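View pics/t7.png

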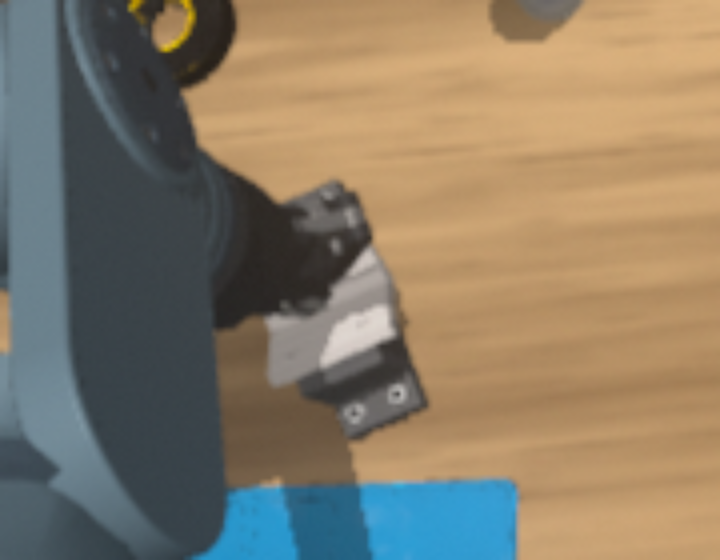

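```bash
python3 - <<'E'
from bench import *
from h import *
import pickle
o=get_obs(); cs=camera('scene'); ct=camera('top'); pickle.dump((cs,ct),open("c1.pkl","wb"))
p=np.array(o["eef_pos"])
S=bracket_segs(T2(.5484,.3046,np.radians(19.3)))
S+=[(p,p-[0,0,.014],(0,255,255)),(p,p+[0,0,.05],(255,0,255))]
overlay(cs,S,(200,140,280,215),8,"pics/s8.png")
overlay(ct,S,(130,230,210,310),7,"pics/t8.png")
E
```

```text
(no output)
```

View pics/s8.png

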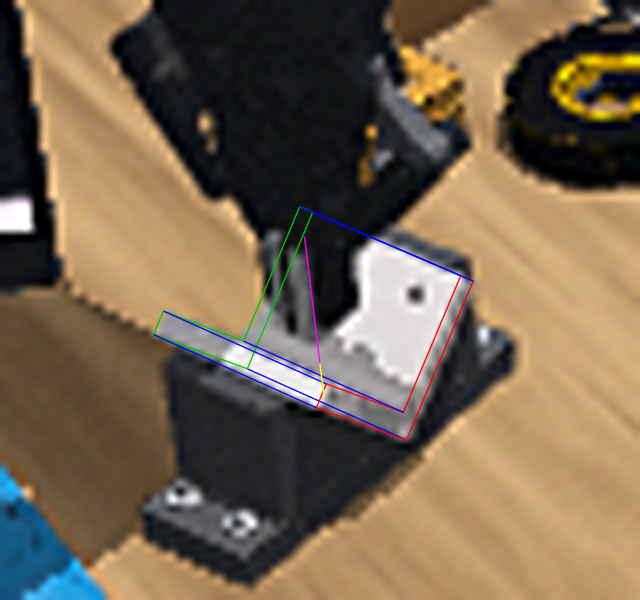

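View pics/t8.png

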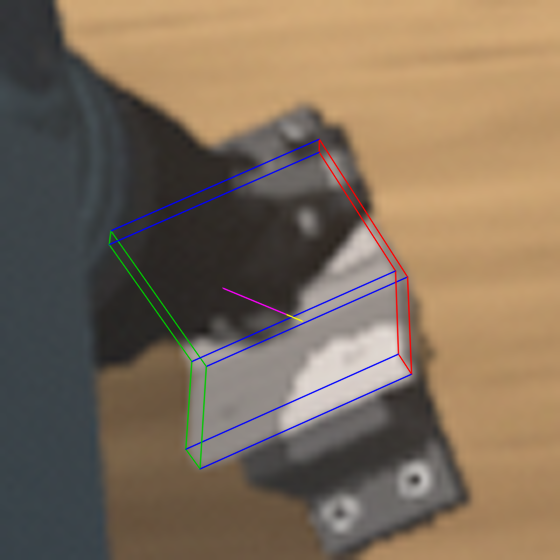

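Emit:
servo_tool([
  [[0,0,0.03,0,-1],[0,0,0.04,0,-1],[0,0,0.03,0,-1],[0,0,0,0,-1],[0,0,0,0,-1]],
])

```text
time_s: 6.5
eef_pos: [0.5487, 0.3054, 0.1372]
eef_rot: [0.001, -0.166, 0.986, 0.0]
wrist_force: [-0.5, -1.3, -0.4]
opening: 0.0
```

```bash
python3 - <<'E'
from bench import *
from h import *
o=get_obs(); st(o); cs=camera('scene'); ct=camera('top')
p=np.array(o["eef_pos"])
S=bracket_segs(T2(.5484,.3046,np.radians(19.3)))
S+=[(p,p-[0,0,.014],(0,255,255)),(p,p+[0,0,.05],(255,0,255))]
overlay(cs,S,(200,110,280,215),6,"pics/s9.png")
overlay(ct,S,(130,230,210,310),7,"pics/t9.png")
E
```

```text
t 6.5 pos [0.5487 0.3054 0.1372] toolY deg 109.15 zz -1.0 F [-0.5 -1.3 -0.4] M [ 0.04  0.04 -0.  ] open 0.0
```

View pics/s9.png

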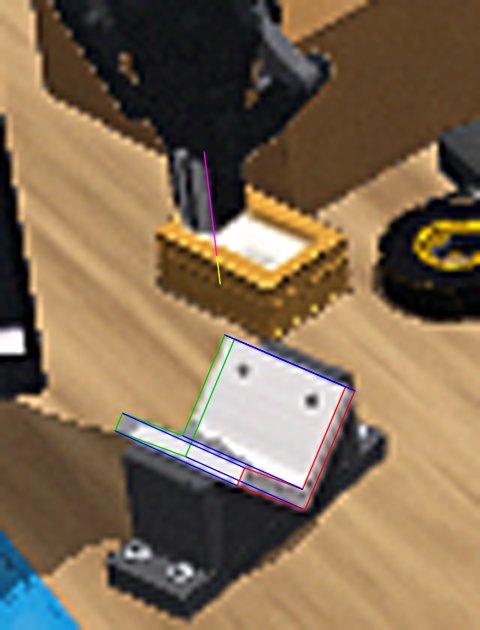

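View pics/t9.png

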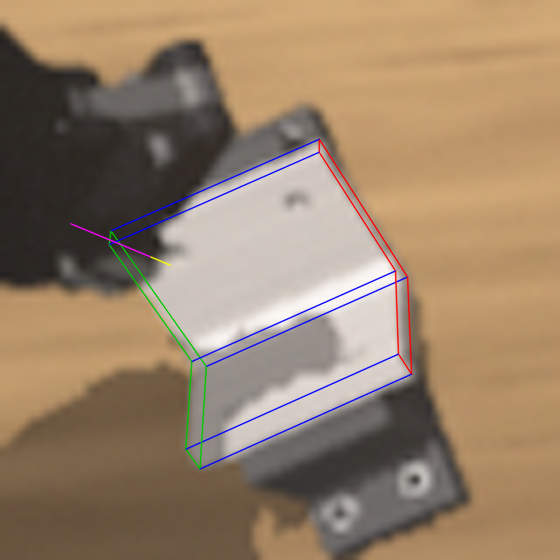

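Emit:
servo_tool([
  [[0,0,0,0,1],[0,0,0,0,1],[0,0,0,0,1],[0,0,0,0,1],[0,0,0,0,1],[0,0,0,0,1]],
])

```text
time_s: 7.2
eef_pos: [0.5482, 0.3052, 0.1363]
eef_rot: [0.0, -0.166, 0.986, 0.0]
wrist_force: [-0.1, -0.4, -0.2]
opening: 0.994
```

```bash
python3 - <<'E'
from bench import *
from h import *
o=get_obs(); st(o); cs=camera('scene'); ct=camera('top')
p=np.array(o["eef_pos"])
u=np.array([np.cos(np.radians(109.15)),np.sin(np.radians(109.15)),0])
S=[]
for h,col in((0,(0,255,255)),(-.014,(0,0,255)),(.01,(0,255,0)),(.02,(255,255,0))):
    S+=[(p-.0425*u+[0,0,h],p+.0425*u+[0,0,h],col)]
overlay(cs,S,(190,90,280,190),6,"pics/s10.png")
overlay(ct,S,(110,220,210,310),6,"pics/t10.png")
E
```

```text
t 7.2 pos [0.5482 0.3052 0.1363] toolY deg 109.15 zz -1.0 F [-0.1 -0.4 -0.2] M [-0.04  0.04  0.06] open 0.994
```

View pics/s10.png

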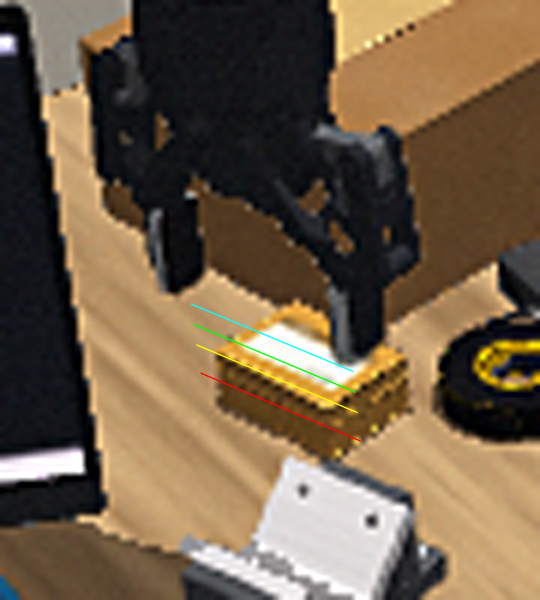

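View pics/t10.png

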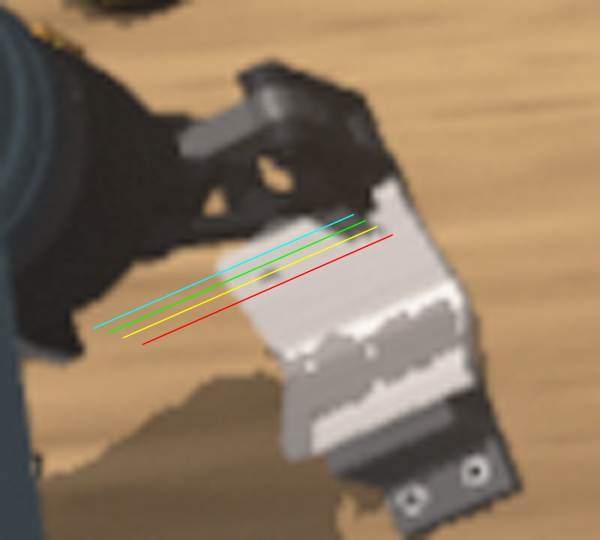

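Emit:
servo_tool([
  [[0,0,-0.04,0,1],[0,0,-0.04,0,1],[0,0,-0.03,0,1],[0,0,-0.01,0,1],[0,0,-0.01,0,1],[0,0,0,0,1]],
])

```text
time_s: 7.9
eef_pos: [0.5482, 0.3052, 0.0061]
eef_rot: [-0.0, -0.166, 0.986, -0.0]
wrist_force: [-0.0, -0.2, 0.4]
opening: 0.999
```

Emit:
servo_tool([
  [[0,0,0,0,0.6],[0,0,0,0,0.4],[0,0,0,0,0.2],[0,0,0,0,-1],[0,0,0,0,-1]],
])

```text
time_s: 8.4
eef_pos: [0.5496, 0.3057, 0.0084]
eef_rot: [0.002, -0.166, 0.986, 0.0]
wrist_force: [-1.2, -1.3, 7.0]
opening: 0.75
```

```bash
python3 - <<'E'
from bench import *
from h import *
o=get_obs(); st(o); cs=camera('scene')
overlay(cs,bracket_segs(T2(.5484,.3046,np.radians(19.3))),(190,110,280,210),6,"pics/s11.png")
E
```

```text
t 8.4 pos [0.5496 0.3057 0.0084] toolY deg 109.15 zz -1.0 F [-1.2 -1.3  7. ] M [-0.08  0.15 -0.04] open 0.75
```

View pics/s11.png

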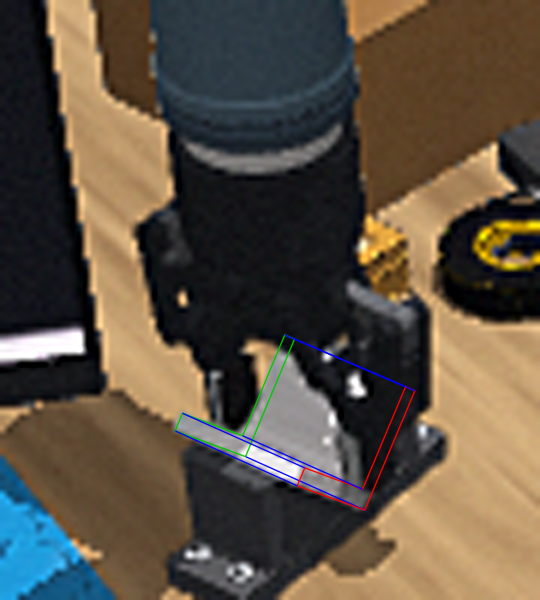

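Emit:
servo_tool([
  [[0,0,0.01,0,-1],[0,0,0.02,0,-1],[0,0,0.03,0,-1],[0,0,0.03,0,-1],[0,0,0,0,-1]],
])

```text
time_s: 8.95
eef_pos: [0.5515, 0.3064, 0.1021]
eef_rot: [0.005, -0.166, 0.986, 0.001]
wrist_force: [0.9, 0.8, -1.4]
opening: 0.753
```

```bash
python3 - <<'E'
from bench import *
from h import *
o=get_obs(); st(o); cs=camera('scene')
overlay(cs,bracket_segs(T2(.5484,.3046,np.radians(19.3)),.11),(180,90,290,210),5,"pics/s12.png")
E
```

```text
t 8.95 pos [0.5515 0.3064 0.1021] toolY deg 109.16 zz -1.0 F [ 0.9  0.8 -1.4] M [ 0.04 -0.05 -0.01] open 0.753
```

View pics/s12.png

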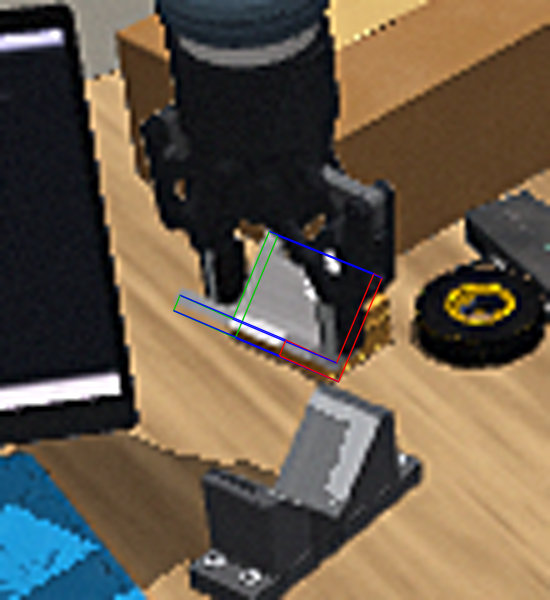

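Emit:
servo_tool([
  [[-0.005,-0.025,0,0,-1],[-0.005,-0.035,0,0,-1],[-0.005,-0.035,0,0,-1],[-0.005,-0.035,-0.01,0,-1],[-0.005,-0.025,-0.02,0,-1],[-0.005,-0.01,-0.02,0,-1],[0,0,0,0,-1],[0,0,0,0,-1]],
])

```text
time_s: 9.8
eef_pos: [0.5173, 0.1403, 0.0456]
eef_rot: [-0.001, -0.166, 0.986, 0.0]
wrist_force: [-0.5, 0.3, -1.9]
opening: 0.747
```

```bash
python3 - <<'E'
from bench import *
from h import *
o=get_obs(); st(o); cs=camera('scene'); ct=camera('top')
p=o["eef_pos"]
for z in (.055,):
  S=bracket_segs(T2(p[0],p[1],np.radians(19.2)),p[2]+.013)
  overlay(cs,S,(220,130,350,260),4.5,"pics/s13.png")
  overlay(ct,S,(190,210,310,330),4.5,"pics/t13.png")
E
```

```text
t 9.8 pos [0.5173 0.1403 0.0456] toolY deg 109.11 zz -1.0 F [-0.5  0.3 -1.9] M [ 0.04 -0.01  0.01] open 0.747
```

View pics/s13.png

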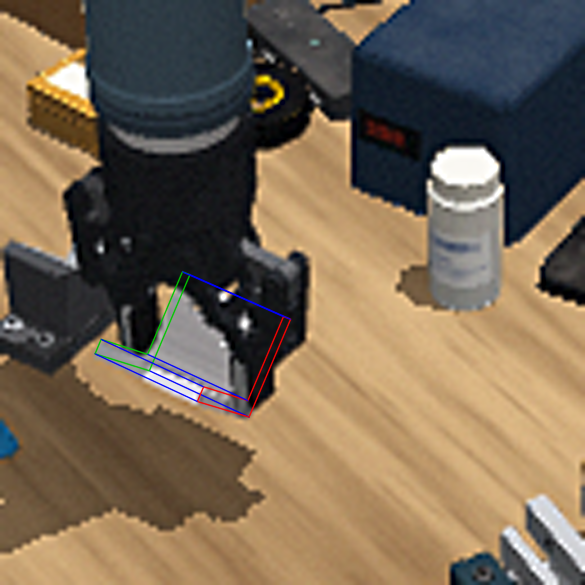

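View pics/t13.png

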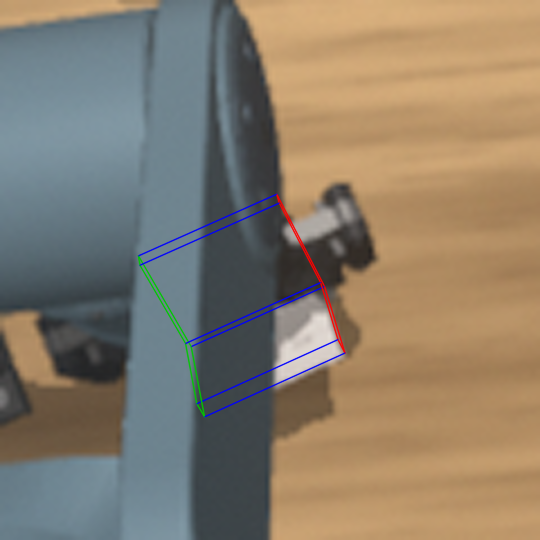

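Emit:
servo_tool([
  [[0,0,-0.03,0,-1],[0,0,-0.016,0,-1],[0,0,-0.005,0,-1],[0,0,0,0,-1],[0,0,0,0,-1]],
])

```text
time_s: 10.4
eef_pos: [0.5193, 0.1406, -0.0036]
eef_rot: [0.001, -0.167, 0.986, -0.0]
wrist_force: [0.2, -0.1, -1.4]
opening: 0.753
```

Emit:
servo_tool([
  [[0,0,-0.002,0,-1],[0,0,0,0,-1]],
])

```text
time_s: 10.6
eef_pos: [0.5187, 0.1403, -0.006]
eef_rot: [0.001, -0.166, 0.986, -0.0]
wrist_force: [-0.3, 0.2, -1.8]
opening: 0.75
```

Emit:
servo_tool([
  [[0,0,-0.002,0,-1],[0,0,0,0,-1]],
])

```text
time_s: 10.8
eef_pos: [0.5181, 0.1401, -0.0088]
eef_rot: [-0.0, -0.166, 0.986, 0.0]
wrist_force: [-0.7, -0.2, -1.7]
opening: 0.749
```

```bash
python3 - <<'E'
from bench import *
from h import *
o=get_obs(); st(o); cs=camera('scene'); 
p=o["eef_pos"]
S=bracket_segs(T2(p[0],p[1],np.radians(19.2)),p[2]+.013)
overlay(cs,S,(220,150,320,250),6,"pics/s14.png")
E
```

```text
t 10.8 pos [ 0.5181  0.1401 -0.0088] toolY deg 109.14 zz -1.0 F [-0.7 -0.2 -1.7] M [ 0.03 -0.04 -0.04] open 0.749
```

View pics/s14.png

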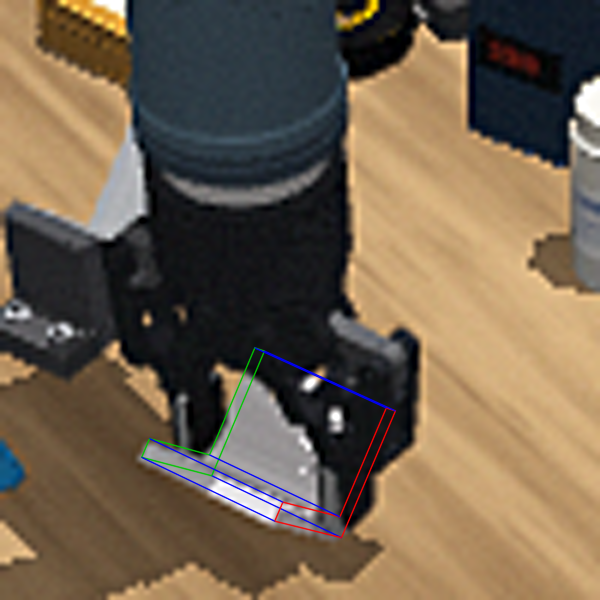

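Bracket held level, corner a few mm above the bench; no contact yet. Continuing down in small steps.

Emit:
servo_tool([
  [[0,0,-0.002,0,-1],[0,0,0,0,-1]],
])

```text
time_s: 11.05
eef_pos: [0.5179, 0.1401, -0.011]
eef_rot: [-0.0, -0.166, 0.986, 0.0]
wrist_force: [-0.1, 0.0, -1.3]
opening: 0.749
```

Emit:
servo_tool([
  [[0,0,-0.0015,0,-1],[0,0,0,0,-1]],
])

```text
time_s: 11.25
eef_pos: [0.5183, 0.1402, -0.0118]
eef_rot: [0.0, -0.166, 0.986, -0.0]
wrist_force: [-2.0, 0.6, 3.1]
opening: 0.753
```

Emit:
servo_tool([
  [[0,0,-0.0015,0,-1],[0,0,0,0,-1]],
])

```text
time_s: 11.45
eef_pos: [0.5188, 0.1403, -0.012]
eef_rot: [0.0, -0.166, 0.986, -0.0]
wrist_force: [-6.3, 0.1, 14.4]
opening: 0.754
```

Emit:
servo_tool([
  [[-0.005,-0.002,0,0,-1],[-0.008,-0.003,0,0,1],[-0.008,-0.003,0,0,1],[0,0,0,0,1],[0,0,0,0,1],[0,0,0,0,1]],
])

```text
time_s: 12.05
eef_pos: [0.4973, 0.1322, -0.0137]
eef_rot: [0.0, -0.166, 0.986, -0.0]
wrist_force: [0.1, -0.1, -0.0]
opening: 0.999
```

```bash
python3 - <<'E'
from bench import *
from h import *
o=get_obs(); st(o); cs=camera('scene'); 
p=o["eef_pos"]
overlay(cs,[],(220,150,320,250),6,"pics/s15.png")
E
```

```text
t 12.05 pos [ 0.4973  0.1322 -0.0137] toolY deg 109.14 zz -1.0 F [ 0.1 -0.1 -0. ] M [-0.01 -0.01 -0.05] open 0.999
```

View pics/s15.png

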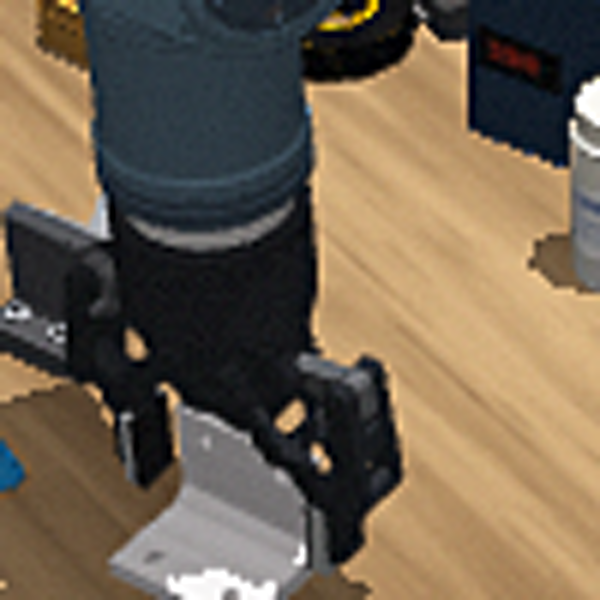

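Emit:
servo_tool([
  [[0,0,0.03,0,1],[0,0,0.05,0,1],[0,0,0.05,-0.14,1],[0,0,0,-0.14,1],[0,0,0,-0.14,1],[0,0,0,-0.14,1],[0,0,0,-0.14,1],[0,0,0,-0.14,1]],
])

```text
time_s: 12.9
eef_pos: [0.4973, 0.1322, 0.1163]
eef_rot: [0.0, 0.253, 0.967, 0.0]
wrist_force: [0.6, -0.3, 0.2]
opening: 1.001
```

Emit:
servo_tool([
  [[0,0,0,-0.14,1],[0,0,0,-0.14,1],[0,0,0,-0.14,1],[0,0,0,-0.14,1],[0,0,0,-0.14,1],[0,0,0,0,1]],
])

```text
time_s: 13.5
eef_pos: [0.4973, 0.1322, 0.1163]
eef_rot: [-0.0, 0.568, 0.823, 0.0]
wrist_force: [0.0, 0.9, 0.2]
opening: 0.998
```

```bash
python3 - <<'E'
from bench import *
from h import *
import pickle
o=get_obs(); st(o); print(o["q"]); cs=camera('scene'); ct=camera('top'); pickle.dump((cs,ct),open("c2.pkl","wb"))
overlay(cs,[],(220,150,320,250),6,"pics/s16.png")
overlay(ct,[],(210,220,310,320),6,"pics/t16.png")
E
```

```text
t 13.5 pos [0.4973 0.1322 0.1163] toolY deg 20.85 zz -1.0 F [0.  0.9 0.2] M [ 0.02 -0.02  0.02] open 0.998
[ 2.88708887e-02  1.63215347e-01  1.84552518e+00  4.68357410e-05
  1.13282515e+00 -3.34980023e-01]
```

View pics/s16.png

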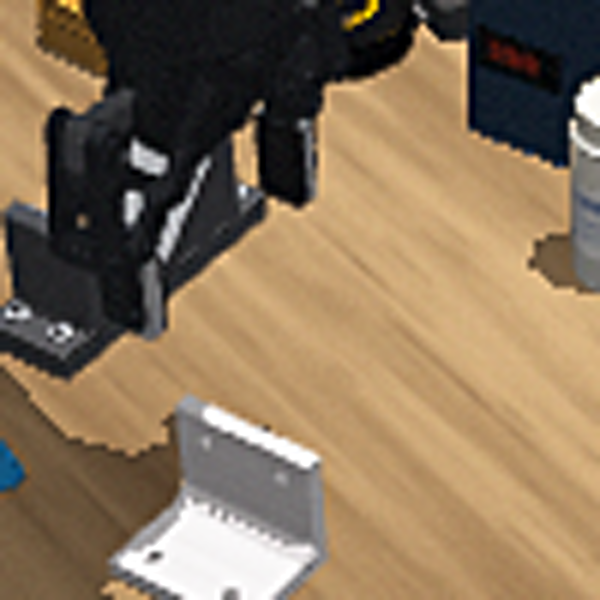

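View pics/t16.png

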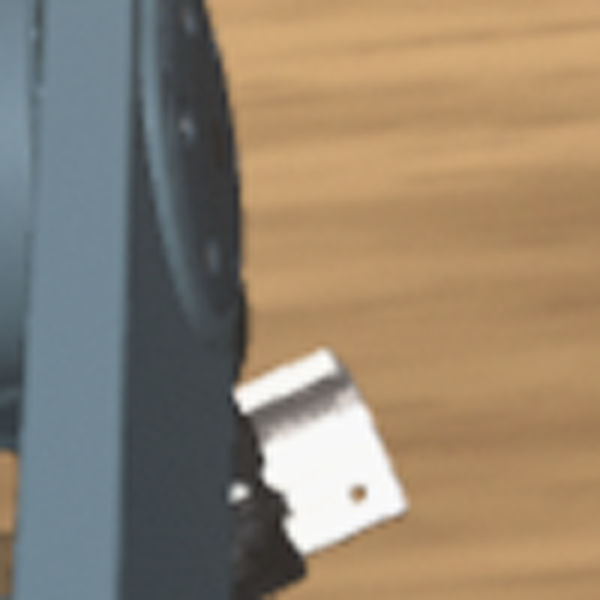

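```bash
cat >> h.py <<'E'
PROF2=[(0,0),(0,.055),(-.008,.055),(-.008,.008),(-.055,.008),(-.055,0)]
def flat_segs(f,z0=0.):
    S=[]
    v0=[(x,-.033,z+z0) for x,z in PROF2]; v1=[(x,.033,z+z0) for x,z in PROF2]
    for i in range(6):
        j=(i+1)%6
        S+= [(f(v0[i])[0],f(v0[j])[0]),(f(v1[i])[0],f(v1[j])[0],(0,200,0)),(f(v0[i])[0],f(v1[i])[0],(255,0,0))]
    return S
E
python3 - <<'E'
from h import *
import pickle
from scipy.optimize import least_squares
cs,ct=pickle.load(open("c2.pkl","rb"))
y=.033
ps=np.array([(0,-y,.055,322,456),(-.008,-y,.055,306,469),(0,y,.055,195,398),(-.008,y,.055,181,403),(-.055,y,.008,110,563)])
pt=np.array([(0,-y,.055,328,349),(-.055,-y,.008,409,508)])
t=pt[:,3:]/6-.5+[210,220]; s=ps[:,3:]/6-.5+[220,150]
def r(p,sel):
    f=T2(*p[:3]); o=[]
    if sel!="s":o.append((proj(ct,f(pt[:,:3]))-t).ravel())
    if sel!="t":o.append((proj(cs,f(ps[:,:3]))-s).ravel())
    return np.hstack(o)
for sel in("both","t","s"):
    q=least_squares(r,[.52,.14,.33],args=(sel,)); print(sel,q.x,np.degrees(q.x[2]),np.round(q.fun,1))
    if sel=="both":b=q.x
S=flat_segs(T2(*b))
overlay(cs,S,(220,150,320,250),6,"pics/s17.png")
overlay(ct,S,(210,220,310,320),6,"pics/t17.png")
E
```

```text
both [0.50944854 0.13520543 0.30832632] 17.665796843461912 [ 0.6 -0.3 -0.3 -0.3 -0.1  0.6  0.4  0.3 -0.6 -0.6 -0.5  0.4  0.  -0.7]
t [0.50758471 0.13602348 0.33802993] 19.367688615867575 [ 0.1  0.2 -0.1 -0.2]
s [0.50978442 0.13503839 0.31137556] 17.840505561009632 [ 0.1  0.5  0.6  0.2 -0.5 -0.6 -0.4  0.4  0.2 -0.6]
```

View pics/s17.png

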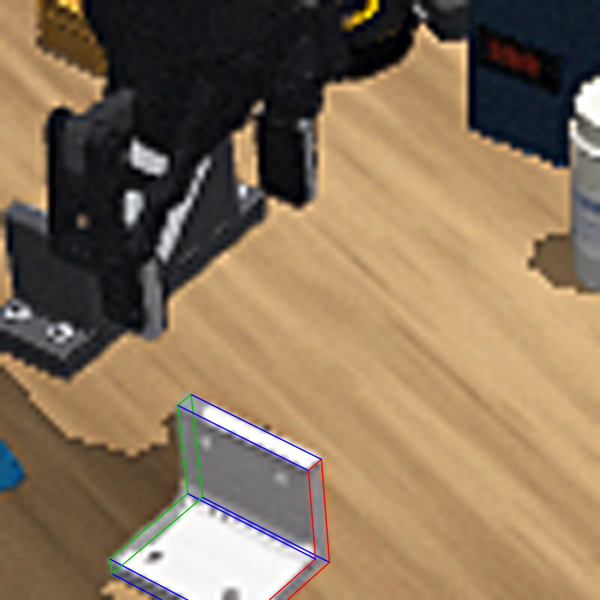

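View pics/t17.png

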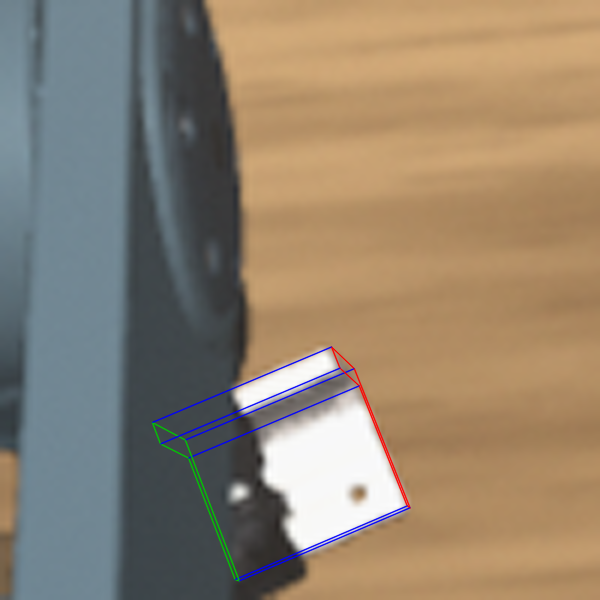

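Emit:
servo_tool([
  [[0.004,0.001,-0.03,-0.037,1],[0.004,0.001,-0.03,0,1],[0,0,-0.02,0,1],[0,0,-0.016,0,1],[0,0,0,0,0.4],[0,0,0,0,0]],
])

```text
time_s: 14.2
eef_pos: [0.5051, 0.1342, 0.0204]
eef_rot: [-0.0, 0.581, 0.814, -0.0]
wrist_force: [0.6, 0.9, -0.2]
opening: 0.692
```

```bash
python3 - <<'E'
from bench import *
from h import *
import pickle
o=get_obs(); st(o); cs=camera('scene'); ct=camera('top'); pickle.dump((cs,ct),open("c2.pkl","wb"))
overlay(cs,flat_segs(T2(.509,.1355,np.radians(18.7))),(220,150,320,250),6,"pics/s18.png")
E
```

```text
t 14.2 pos [0.5051 0.1342 0.0204] toolY deg 18.89 zz -1.0 F [ 0.6  0.9 -0.2] M [ 0.01 -0.02  0.02] open 0.692
```

View pics/s18.png

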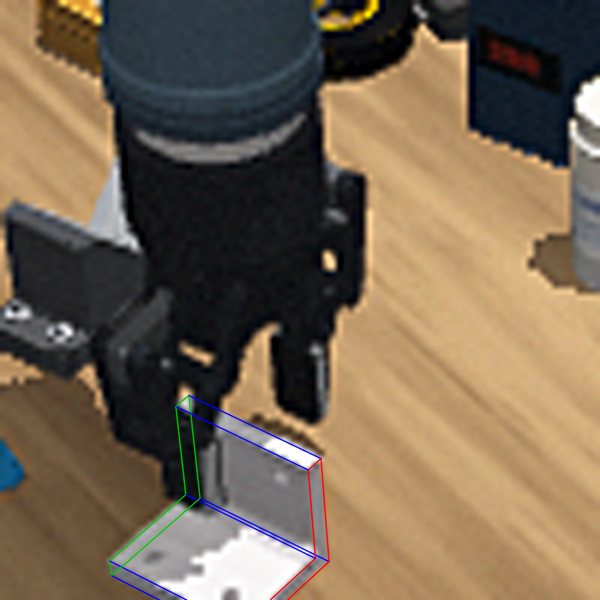

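Emit:
servo_tool([
  [[0,0,0,0,-0.4],[0,0,0,0,-0.7],[0,0,0,0,-1],[0,0,0,0,-1],[0,0,0,0,-1]],
])

```text
time_s: 14.8
eef_pos: [0.5058, 0.1342, 0.0211]
eef_rot: [0.0, 0.582, 0.813, 0.0]
wrist_force: [-1.0, -0.1, 6.9]
opening: 0.078
```

Emit:
servo_tool([
  [[0,0,0.01,0,-1],[0,0,0.03,0,-1],[0,0,0.04,0,-1],[0,0,0.02,0,-1],[0,0,0,0,-1],[0,0,0,0,-1]],
])

```text
time_s: 15.4
eef_pos: [0.5048, 0.1342, 0.1201]
eef_rot: [0.0, 0.582, 0.813, 0.0]
wrist_force: [-0.6, 0.5, -2.8]
opening: 0.079
```

```bash
python3 - <<'E'
from bench import *
from h import *
import pickle
o=get_obs(); st(o); cs=camera('scene'); ct=camera('top'); pickle.dump((cs,ct),open("c3.pkl","wb"))
p=o["eef_pos"]; a=np.radians(18.8); d=np.array([np.cos(a),np.sin(a)])*.004
overlay(cs,flat_segs(T2(p[0]+d[0],p[1]+d[1],a),.101),(200,110,320,230),5,"pics/s19.png")
overlay(ct,flat_segs(T2(p[0]+d[0],p[1]+d[1],a),.101),(200,200,320,320),5,"pics/t19.png")
E
```

```text
t 15.4 pos [0.5048 0.1342 0.1201] toolY deg 18.79 zz -1.0 F [-0.6  0.5 -2.8] M [0.01 0.01 0.03] open 0.079
```

View pics/s19.png

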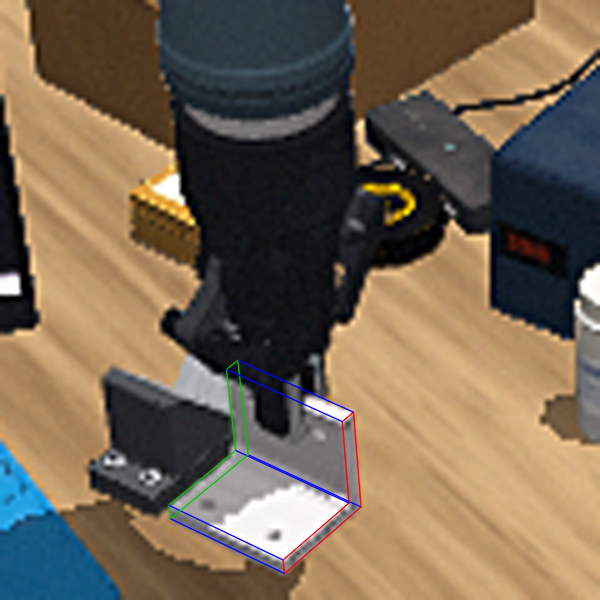

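View pics/t19.png

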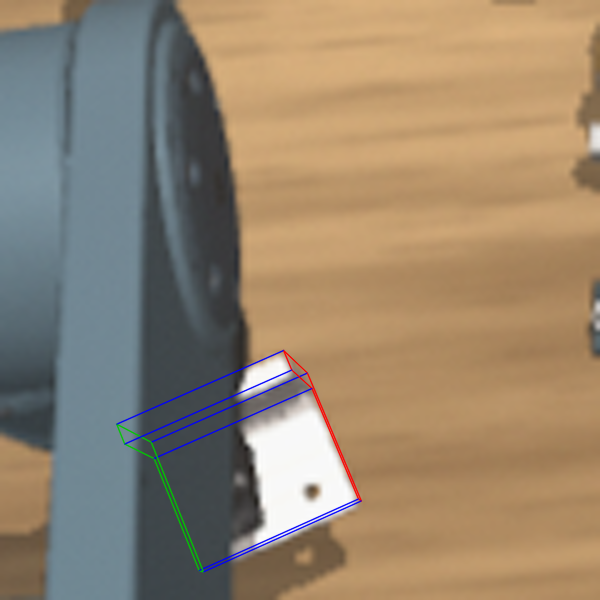

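Emit:
servo_tool([
  [[0.015,-0.023,0,-0.058,-1],[0.021,-0.033,0,-0.08,-1],[0.021,-0.033,0,-0.08,-1],[0.021,-0.033,0,-0.08,-1],[0.021,-0.033,0,-0.08,-1],[0.021,-0.033,0,-0.08,-1],[0.0175,-0.0269,0,0,-1],[0,0,0,0,-1]],
])

```text
time_s: 16.3
eef_pos: [0.6433, -0.0847, 0.1181]
eef_rot: [-0.0, 0.753, 0.658, -0.001]
wrist_force: [-0.9, 0.6, -1.3]
opening: 0.078
```

Emit:
servo_tool([
  [[0,0,0,0,-1],[0,0,0,0,-1]],
])

```text
time_s: 16.5
eef_pos: [0.6412, -0.0796, 0.1186]
eef_rot: [-0.002, 0.751, 0.66, -0.001]
wrist_force: [-0.1, 0.3, -2.4]
opening: 0.079
```

```bash
cat >> h.py <<'E'
V=(.6219,-.0833,np.radians(-7.45))
def tov(p,V=V):
    c,s=np.cos(V[2]),np.sin(V[2]); d=np.array(p)[:2]-V[:2]; return np.round([1000*(c*d[0]+s*d[1]),1000*(-s*d[0]+c*d[1])],1)
def vise_segs(V=V):
    f=T2(*V); return [(f(a)[0],f(b)[0],(0,255,255)) for a,b in box(.0275,.0645,-.05,.05,.022,.0635)+box(.0195,.0195,.043,.05,.055,.055)]
E
python3 - <<'E'
from bench import *
from h import *
import pickle
o=get_obs(); st(o); print(tov(o["eef_pos"]));cs=camera('scene'); ct=camera('top'); pickle.dump((cs,ct),open("c4.pkl","wb"))
p=o["eef_pos"]; a=np.radians(-7.45); d=np.array([np.cos(a),np.sin(a)])*.004
S=flat_segs(T2(p[0]+d[0],p[1]+d[1],a),p[2]-.0195)+vise_segs()
overlay(cs,S,(290,180,410,300),5,"pics/s20.png")
overlay(ct,S,(290,160,410,280),5,"pics/t20.png")
E
```

```text
t 16.5 pos [ 0.6412 -0.0796  0.1186] toolY deg -7.42 zz -1.0 F [-0.1  0.3 -2.4] M [0.01 0.   0.04] open 0.079
[18.7  6.1]
```

View pics/s20.png

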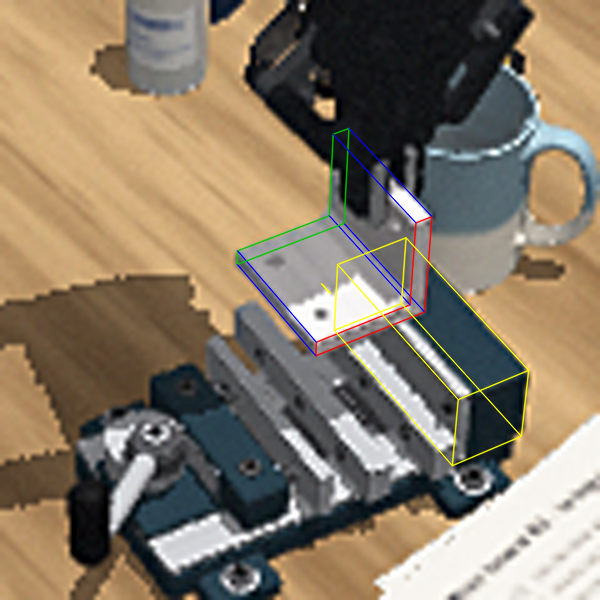

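View pics/t20.png

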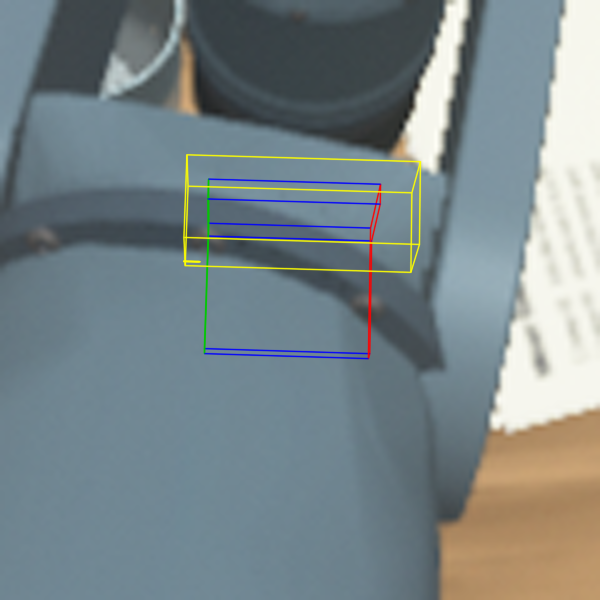

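```bash
python3 - <<'E'
from h import *
import pickle
cs,ct=pickle.load(open("c0.pkl","rb"))
for u,v in((308,162),(308,180),(290,162),(327,162),(330,152)): print(u,v,back(ct,u,v,.095)[:2], back(ct,u,v,.0)[:2])
for u,v in ((363,200),(398,200),(380,236)): print(u,v,back(cs,u,v,.095)[:2],back(cs,u,v,0)[:2])
c=tri(cs,(381,200),ct,(308,162));print("rim",c)
E
```

```text
308 162 [ 0.74774575 -0.00795631] [ 0.7889707  -0.00629712]
308 180 [ 0.70783822 -0.00451638] [ 0.7446296  -0.00247503]
290 162 [0.75150267 0.02966715] [0.79314499 0.03550615]
327 162 [ 0.7437822  -0.04764911] [ 0.78456682 -0.05039964]
330 152 [ 0.76563336 -0.05610417] [ 0.80884555 -0.05979402]
363 200 [0.71496221 0.01534929] [0.79188102 0.10218133]
398 200 [ 0.78047909 -0.03373423] [0.86428096 0.04794121]
380 236 [ 0.66588398 -0.10261999] [ 0.73764675 -0.02818153]
rim [ 0.74929421 -0.00822768  0.09319833]
```

Emit:
servo_tool([
  [[0,0,-0.015,0,-1],[0,0,-0.02,0,-1],[0,0,-0.01,0,-1],[0,0,0,0,-1],[0,0,0,0,-1]],
])

```text
time_s: 17.1
eef_pos: [0.6425, -0.0805, 0.0751]
eef_rot: [-0.0, 0.751, 0.66, -0.0]
wrist_force: [0.0, 1.2, -1.3]
opening: 0.077
```

```bash
python3 - <<'E'
from bench import *
from h import *
import pickle
o=get_obs(); st(o); print(tov(o["eef_pos"]));cs=camera('scene'); 
p=o["eef_pos"]; a=np.radians(-7.45); d=np.array([np.cos(a),np.sin(a)])*.004
S=flat_segs(T2(p[0]+d[0],p[1]+d[1],a),p[2]-.0195)+vise_segs()
overlay(cs,S,(315,200,415,300),6,"pics/s21.png")
overlay(cs,[],(315,200,415,300),6,"pics/s21b.png")
E
```

```text
t 17.1 pos [ 0.6425 -0.0805  0.0751] toolY deg -7.43 zz -1.0 F [ 0.   1.2 -1.3] M [ 0.02 -0.05  0.01] open 0.077
[20.1  5.5]
```

View pics/s21.png

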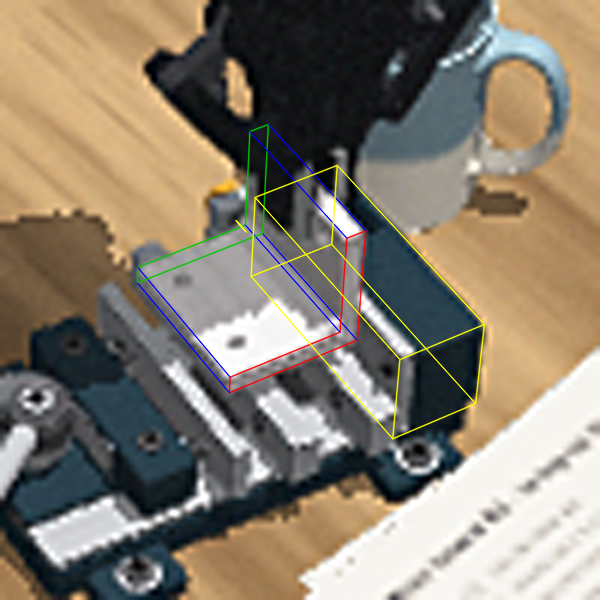

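View pics/s21b.png

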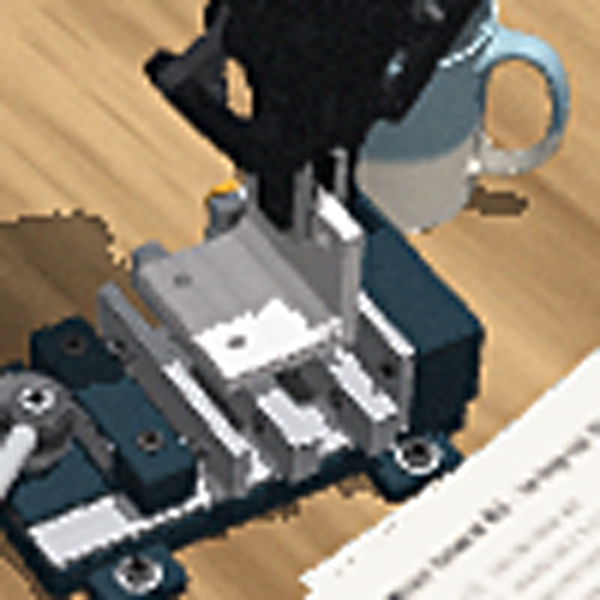

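Emit:
servo_tool([
  [[0,0,-0.006,0,-1],[0,0,-0.004,0,-1],[0,0,0,0,-1],[0,0,0,0,-1]],
])

```text
time_s: 17.55
eef_pos: [0.6425, -0.0807, 0.0652]
eef_rot: [-0.0, 0.752, 0.66, -0.0]
wrist_force: [0.4, -1.1, -2.4]
opening: 0.079
```

Emit:
servo_tool([
  [[0,0,-0.002,0,-1],[0,0,0,0,-1]],
])

```text
time_s: 17.75
eef_pos: [0.6426, -0.0808, 0.0632]
eef_rot: [0.0, 0.752, 0.66, 0.0]
wrist_force: [-1.1, -0.7, -2.0]
opening: 0.075
```

Emit:
servo_tool([
  [[0,0,-0.001,0,-1],[0,0,0,0,-1]],
])

```text
time_s: 17.95
eef_pos: [0.6433, -0.0809, 0.0632]
eef_rot: [0.001, 0.752, 0.66, 0.0]
wrist_force: [-0.8, -0.7, 4.3]
opening: 0.073
```

Emit:
servo_tool([
  [[0,0,0.001,0,-1],[0.0002,0.002,0,0,-1],[0.0002,0.0015,0,0,-1],[0,0,0,0,-1],[0,0,0,0,-1]],
])

```text
time_s: 18.45
eef_pos: [0.643, -0.077, 0.0632]
eef_rot: [-0.0, 0.751, 0.66, 0.0]
wrist_force: [-0.1, -0.0, 0.1]
opening: 0.076
```

Emit:
servo_tool([
  [[0.0001,0.001,0,0,-1],[0,0,0,0,-1]],
])

```text
time_s: 18.65
eef_pos: [0.643, -0.0766, 0.0632]
eef_rot: [0.0, 0.752, 0.66, -0.0]
wrist_force: [-1.2, -1.5, -0.7]
opening: 0.079
```

Emit:
servo_tool([
  [[0.0001,0.001,0,0,-1],[0,0,0,0,-1]],
])

```text
time_s: 18.85
eef_pos: [0.6431, -0.0764, 0.0633]
eef_rot: [0.001, 0.752, 0.66, -0.001]
wrist_force: [-0.2, -5.9, -0.6]
opening: 0.074
```

Emit:
servo_tool([
  [[0.0001,0.001,0,0,-1],[0,0,0,0,-1]],
])

```text
time_s: 19.05
eef_pos: [0.6431, -0.0763, 0.0634]
eef_rot: [0.001, 0.752, 0.66, -0.001]
wrist_force: [-2.7, -7.7, 0.2]
opening: 0.073
```

Emit:
servo_tool([
  [[-0.0002,-0.0015,-0.0006,0,-1],[0,0,0,0,-1],[0,0,0,0,-0.7],[0,0,0,0,-0.5],[0,0,0,0,-0.3],[0,0,0,0,-0.3]],
])

```text
time_s: 19.65
eef_pos: [0.6431, -0.0753, 0.0626]
eef_rot: [-0.0, 0.751, 0.66, 0.0]
wrist_force: [-0.1, -0.1, -0.2]
opening: 0.355
```

```bash
python3 - <<'E'
from bench import *
from h import *
o=get_obs(); st(o); print(tov(o["eef_pos"]));cs=camera('scene'); 
f=T2(*V)
S=flat_segs(lambda P:f(np.atleast_2d(P)+[.024,.010,0]),.042)
overlay(cs,S,(315,200,415,300),6,"pics/s22.png")
E
```

```text
t 19.65 pos [ 0.6431 -0.0753  0.0626] toolY deg -7.43 zz -1.0 F [-0.1 -0.1 -0.2] M [-0.02  0.   -0.02] open 0.355
[20.  10.7]
```

View pics/s22.png

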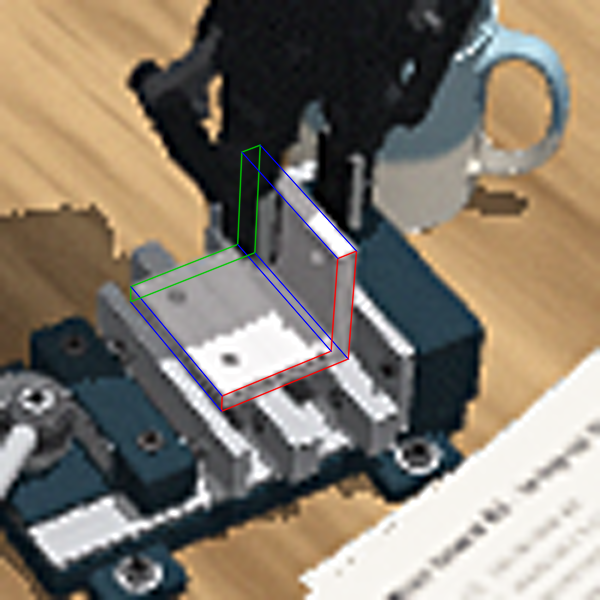

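Emit:
servo_tool([
  [[0,0,0.03,0,-0.3],[0,0,0.05,0,-0.3],[-0.02,0.02,0.04,0,-0.3],[-0.04,0.03,0,0,-0.3],[-0.04,0.03,0,0,-0.3],[-0.04,0.03,0,0,-0.3],[0,0,0,0,-0.3]],
])

```text
time_s: 20.4
eef_pos: [0.4975, 0.038, 0.1813]
eef_rot: [-0.002, 0.75, 0.661, -0.001]
wrist_force: [-0.2, 0.4, -0.2]
opening: 0.351
```

```bash
python3 - <<'E'
from bench import *
from h import *
import pickle
o=get_obs(); st(o);cs=camera('scene'); ct=camera('top'); pickle.dump((cs,ct),open("c5.pkl","wb"))
overlay(cs,[],(290,210,410,310),6,"pics/s23.png")
overlay(ct,[],(310,180,400,310),4.5,"pics/t23.png")
E
```

```text
t 20.4 pos [0.4975 0.038  0.1813] toolY deg -7.25 zz -1.0 F [-0.2  0.4 -0.2] M [-0.04  0.01 -0.03] open 0.351
```

View pics/s23.png

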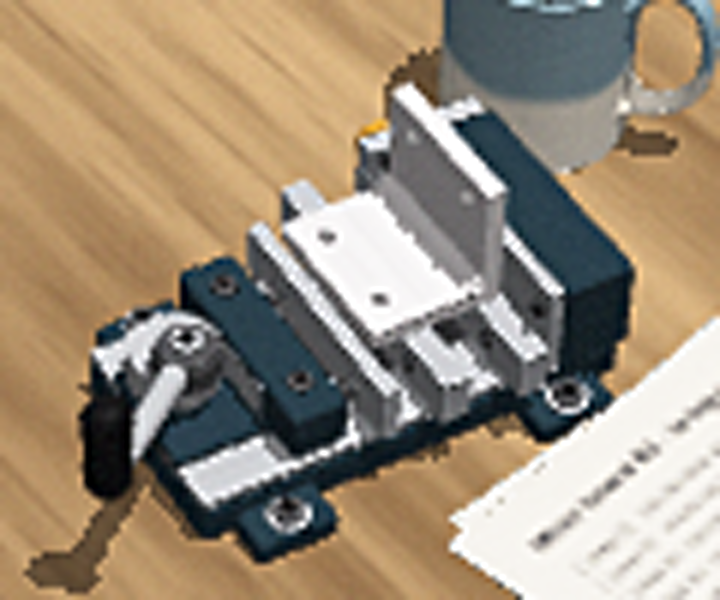

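View pics/t23.png

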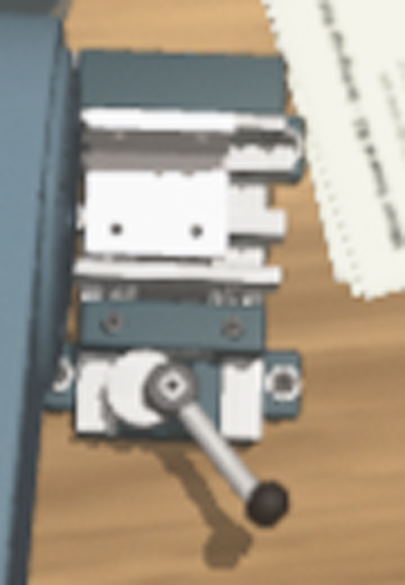

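```bash
python3 - <<'E'
from h import *
import pickle
cs,ct=pickle.load(open("c5.pkl","rb"))
print(back(ct,368.6,291.3,.091)[:2], back(cs,307.3,283.2,.0725)[:2], tri(cs,(307.3,283.2),ct,(369.5,292.5)))
# pivot: hub top centre
print("hub",[tri(cs,(290+186/6-.5,210+340/6-.5),ct,(310+172/4.5-.5,180+385/4.5-.5))])
pv=np.array([.5267,-.0708])
for th in (0,.1,.2):
    a=np.radians(-135-7.45)-th; print(th,pv+.07*np.array([np.cos(a),np.sin(a)]))
S=[]
for th in (0,.1,.2):
    a=np.radians(-135-7.45)-th; q=pv+.07*np.array([np.cos(a),np.sin(a)])
    S+=[((q[0],q[1],.052),(q[0],q[1],.093))]
S+=[((*pv,.05),(*pv,.075))]
overlay(cs,S,(290,210,410,310),6,"pics/s24.png")
overlay(ct,S,(310,180,400,310),4.5,"pics/t24.png")
E
```

```text
[ 0.46604801 -0.10328325] [ 0.46854924 -0.10391548] [ 0.46576004 -0.10654339  0.07630953]
hub [array([ 0.52778836, -0.06967081,  0.05846205])]
0 [ 0.47120247 -0.11346175]
0.1 [ 0.46722066 -0.10770811]
0.2 [ 0.46383315 -0.1015857 ]
```

View pics/s24.png

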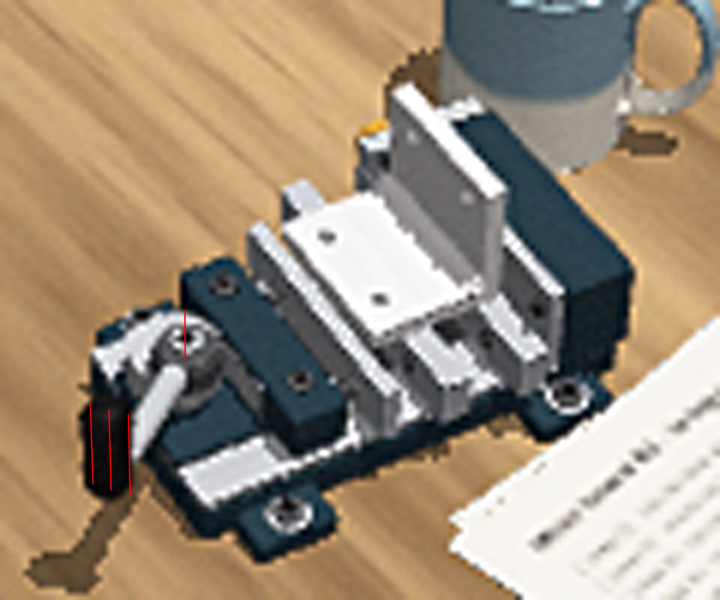

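View pics/t24.png

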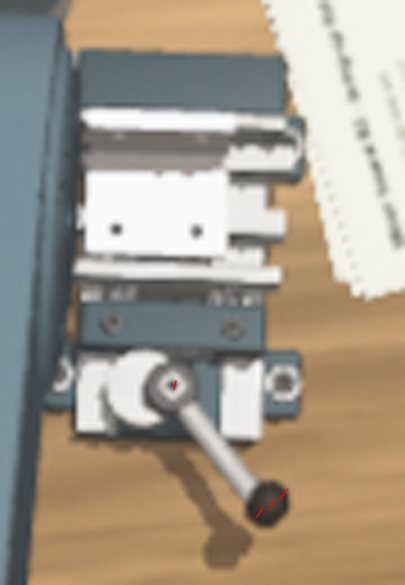

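Emit:
servo_tool([
  [[-0.006,-0.023,0,-0.128,-0.3],[-0.006,-0.023,0,-0.128,-0.3],[-0.006,-0.023,0,-0.128,-0.3],[-0.006,-0.023,0,-0.128,-0.3],[-0.006,-0.024,0,-0.128,-0.3],[-0.006,-0.024,0,-0.128,-0.3],[0,0,0,-0.13,-0.3],[0,0,0,0,-0.3]],
])

```text
time_s: 21.3
eef_pos: [0.4682, -0.1078, 0.1831]
eef_rot: [0.0, 0.964, 0.266, 0.0]
wrist_force: [-0.1, 0.3, -0.2]
opening: 0.355
```

Emit:
servo_tool([
  [[0,0,-0.02,0,-0.3],[0,0,-0.02,0,-0.3],[0,0,0,0,-0.3],[0,0,0,0,-0.3]],
])

```text
time_s: 21.7
eef_pos: [0.4675, -0.1059, 0.1429]
eef_rot: [-0.0, 0.963, 0.269, -0.0]
wrist_force: [0.3, 0.7, 0.0]
opening: 0.348
```

```bash
python3 - <<'E'
from bench import *
from h import *
import pickle
o=get_obs(); st(o);print(o["q"]);cs=camera('scene'); 
p=o["eef_pos"]; a=np.radians(-58.7);u=np.array([np.cos(a),np.sin(a),0])*.015
S=[(p-u+[0,0,h],p+u+[0,0,h]) for h in(.012,.05)]
overlay(cs,S,(260,190,380,310),5,"pics/s25.png")
E
```

```text
t 21.7 pos [ 0.4675 -0.1059  0.1429] toolY deg -58.78 zz -1.0 F [0.3 0.7 0. ] M [0.04 0.   0.01] open 0.348
[-4.70947865e-01  4.84842946e-02  1.91143337e+00 -2.64305231e-06
  1.18216406e+00  5.54923317e-01]
```

View pics/s25.png

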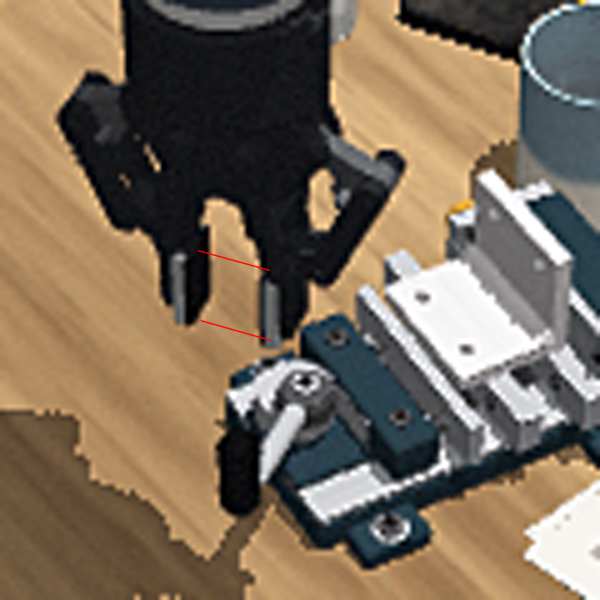

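Emit:
servo_tool([
  [[0,0,-0.03,0,-0.3],[0,0,-0.02,0,-0.3],[0,0,-0.01,0,-0.3],[0,0,0,0,-0.3],[0,0,0,0,-0.3]],
])

```text
time_s: 22.25
eef_pos: [0.468, -0.1061, 0.0838]
eef_rot: [0.001, 0.963, 0.268, 0.001]
wrist_force: [0.1, -1.1, 0.1]
opening: 0.346
```

```bash
python3 - <<'E'
from bench import *
from h import *
o=get_obs(); st(o);cs=camera('scene'); 
overlay(cs,[],(260,210,360,310),6,"pics/s26.png")
E
```

```text
t 22.25 pos [ 0.468  -0.1061  0.0838] toolY deg -58.88 zz -1.0 F [ 0.1 -1.1  0.1] M [-0.03 -0.07 -0.02] open 0.346
```

View pics/s26.png

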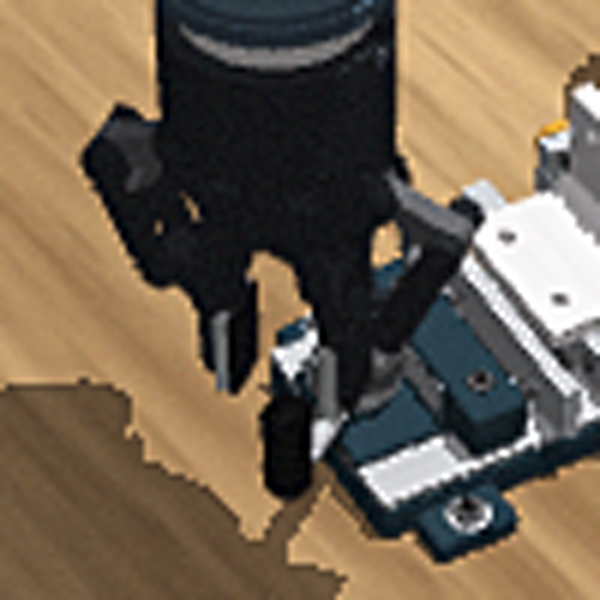

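Emit:
servo_tool([
  [[0,0,-0.012,0,-0.3],[0,0,-0.012,0,-0.3],[0,0,-0.008,0,-0.3],[0,0,0,0,-0.3],[0,0,0,0,-0.35]],
])

```text
time_s: 22.8
eef_pos: [0.4668, -0.1056, 0.0502]
eef_rot: [-0.0, 0.963, 0.268, -0.0]
wrist_force: [0.6, -0.0, 0.6]
opening: 0.322
```

```bash
python3 - <<'E'
from bench import *
from h import *
o=get_obs(); st(o);cs=camera('scene'); 
overlay(cs,[],(260,210,360,310),6,"pics/s27.png")
pv=np.array([.527,-.0705]); R=.07
th0=.11
P=lambda th: pv+R*np.array([np.cos(np.radians(-142.45)-th),np.sin(np.radians(-142.45)-th)])
q=P(th0)
for k in range(1,17):
    t=th0+k*.1; n=P(t); print(round(t,2),np.round(n-q,4)); q=n
E
```

```text
t 22.8 pos [ 0.4668 -0.1056  0.0502] toolY deg -58.9 zz -1.0 F [ 0.6 -0.   0.6] M [-0.02 -0.01  0.04] open 0.322
0.21 [-0.0033  0.0062]
0.31 [-0.0027  0.0065]
0.41 [-0.002   0.0067]
0.51 [-0.0014  0.0069]
0.61 [-0.0007  0.007 ]
0.71 [0.    0.007]
0.81 [0.0007 0.007 ]
0.91 [0.0014 0.0069]
1.01 [0.0021 0.0067]
1.11 [0.0028 0.0064]
1.21 [0.0034 0.0061]
1.31 [0.004  0.0058]
1.41 [0.0045 0.0053]
1.51 [0.005  0.0049]
1.61 [0.0055 0.0043]
1.71 [0.0059 0.0038]
```

View pics/s27.png

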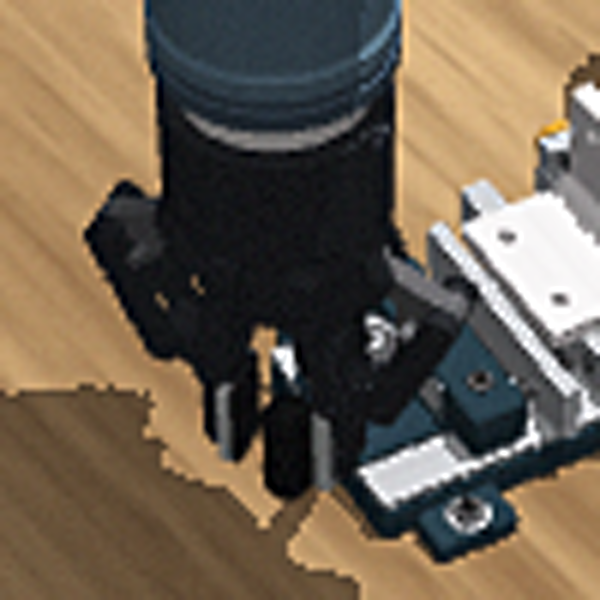

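Emit:
servo_tool([
  [[-0.0033,0.0062,0,-0.1,-0.35],[-0.0027,0.0065,0,-0.1,-0.35],[-0.002,0.0067,0,-0.1,-0.35],[-0.0014,0.0069,0,-0.1,-0.35],[-0.0007,0.007,0,-0.1,-0.35],[0,0.007,0,-0.1,-0.35]],
])

```text
time_s: 23.45
eef_pos: [0.458, -0.0663, 0.0514]
eef_rot: [0.001, 1.0, -0.031, 0.001]
wrist_force: [1.2, -4.1, -0.9]
opening: 0.325
```

Emit:
servo_tool([
  [[0.0007,0.007,0,-0.1,-0.35],[0.0014,0.0069,0,-0.1,-0.35],[0.0021,0.0067,0,-0.1,-0.35],[0.0028,0.0064,0,-0.1,-0.35],[0.0034,0.0061,0,-0.1,-0.35],[0,0,0,0,-0.35]],
])

```text
time_s: 24.05
eef_pos: [0.4683, -0.0324, 0.0513]
eef_rot: [0.0, 0.961, -0.275, 0.001]
wrist_force: [1.1, -0.6, -0.7]
opening: 0.327
```

```bash
python3 - <<'E'
from bench import *
from h import *
o=get_obs(); st(o);cs=camera('scene'); ct=camera('top')
overlay(cs,[],(280,200,400,310),6,"pics/s28.png")
E
```

```text
t 24.05 pos [ 0.4683 -0.0324  0.0513] toolY deg -121.95 zz -1.0 F [ 1.1 -0.6 -0.7] M [-0.01  0.01  0.06] open 0.327
```

View pics/s28.png

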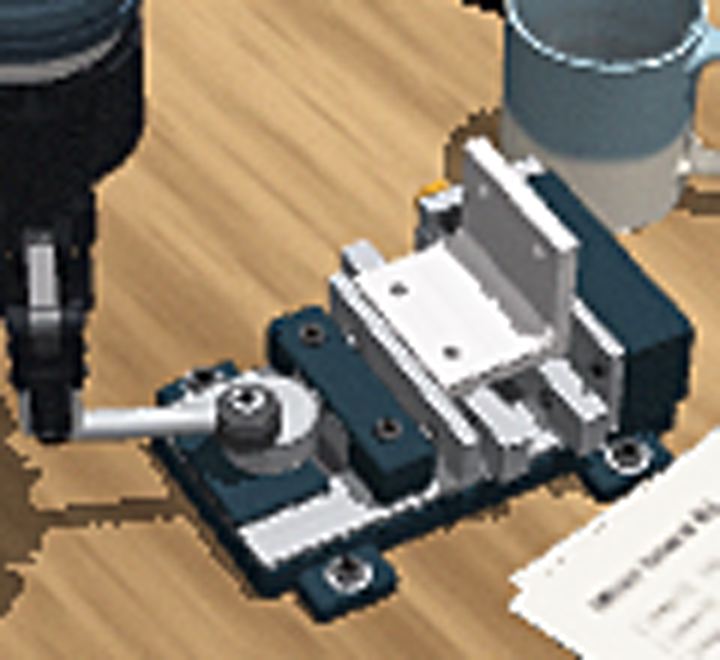

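Emit:
servo_tool([
  [[0.004,0.0058,0,-0.1,-0.35],[0.0045,0.0053,0,-0.1,-0.35],[0.005,0.0049,0,-0.1,-0.35],[0.0055,0.0043,0,-0.1,-0.35],[0,0,0,0,-0.35],[0,0,0,0,-0.35]],
])

```text
time_s: 24.75
eef_pos: [0.4862, -0.012, 0.0506]
eef_rot: [-0.0, 0.888, -0.459, -0.0]
wrist_force: [-0.6, -0.7, -0.2]
opening: 0.327
```

```bash
python3 - <<'E'
from bench import *
from h import *
o=get_obs(); st(o);cs=camera('scene'); 
overlay(cs,[],(280,200,400,310),6,"pics/s29.png")
E
```

```text
t 24.75 pos [ 0.4862 -0.012   0.0506] toolY deg -144.64 zz -1.0 F [-0.6 -0.7 -0.2] M [-0.05 -0.   -0.01] open 0.327
```

View pics/s29.png

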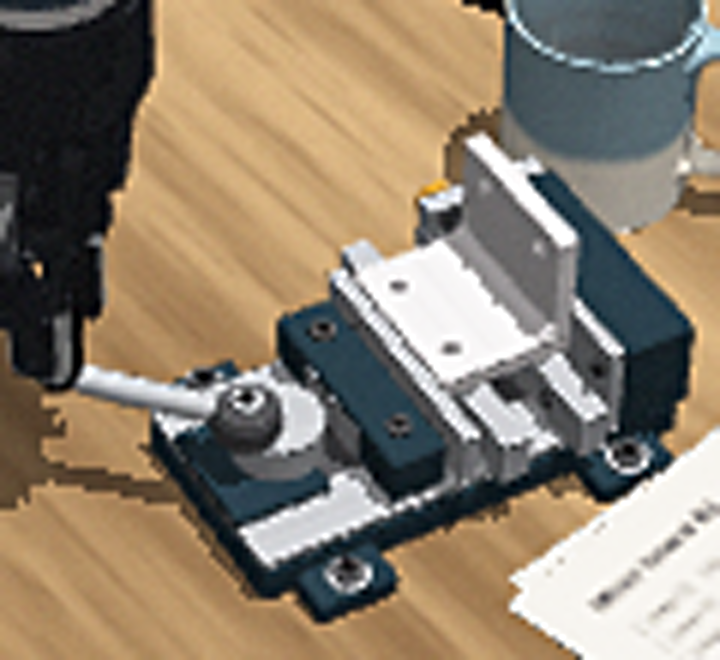

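Emit:
servo_tool([
  [[0.0059,0.0038,0,-0.05,-0.35],[0,0,0,0,-0.35]],
])

```text
time_s: 25.0
eef_pos: [0.4889, -0.0101, 0.0502]
eef_rot: [0.003, 0.877, -0.481, -0.003]
wrist_force: [-14.4, -12.5, 9.1]
opening: 0.33
```

Emit:
servo_tool([
  [[0.003,0.002,0,0,-0.35],[0,0,0,0,-0.35]],
])

```text
time_s: 25.2
eef_pos: [0.4891, -0.0098, 0.05]
eef_rot: [0.006, 0.877, -0.48, -0.005]
wrist_force: [-25.3, -20.6, 18.3]
opening: 0.327
```

Emit:
servo_tool([
  [[0.003,0.002,0,0,-0.35],[0,0,0,0,-0.35]],
])

```text
time_s: 25.4
eef_pos: [0.4892, -0.0096, 0.0498]
eef_rot: [0.009, 0.877, -0.48, -0.007]
wrist_force: [-37.2, -30.7, 28.3]
opening: 0.328
```

Emit:
servo_tool([
  [[-0.006,-0.004,0,0,-0.35],[-0.005,-0.004,0,0,-0.35],[0,0,0,0,-0.35],[0,0,0.02,0,-0.3],[0,0,0.04,0,-0.3],[0,0,0.05,0,-0.3],[0,0,0.03,0,-0.3],[0,0,0,0,-0.3]],
])

```text
time_s: 26.2
eef_pos: [0.4911, -0.0125, 0.1962]
eef_rot: [-0.002, 0.876, -0.482, 0.005]
wrist_force: [0.3, -0.7, 0.5]
opening: 0.352
```

```bash
python3 - <<'E'
from bench import *
from h import *
import pickle
o=get_obs(); st(o);print(o["q"]);cs=camera('scene'); ct=camera('top'); pickle.dump((cs,ct),open("c6.pkl","wb"))
pv=np.array([.527,-.0705]); S=[]
for th in (1.3,1.4,1.571):
    a=np.radians(-142.45)-th; q=pv+.07*np.array([np.cos(a),np.sin(a)]); S+=[((*q,.052),(*q,.093))]
overlay(cs,S,(280,200,400,310),6,"pics/s30.png")
f=T2(*V)
S+=flat_segs(lambda P:f(np.atleast_2d(P)+[.0275,.010,0]),.045)
overlay(ct,S,(300,170,400,310),4.2,"pics/t30.png")
E
```

```text
t 26.2 pos [ 0.4911 -0.0125  0.1962] toolY deg -147.61 zz -0.9999 F [ 0.3 -0.7  0.5] M [ 0.01 -0.01  0.03] open 0.352
[-2.68109443e-01  2.67815184e-03  1.84208885e+00  6.69820624e-04
  1.28613986e+00  2.30794850e+00]
```

View pics/s30.png

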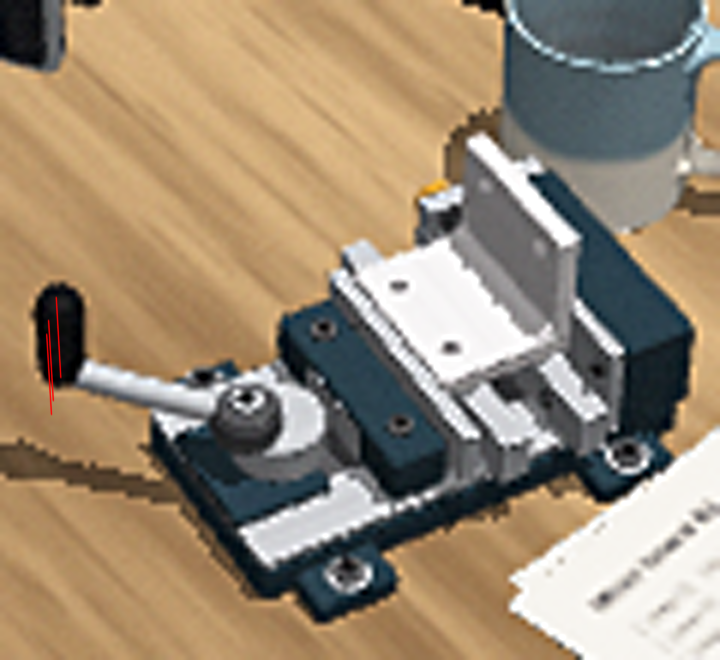

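View pics/t30.png

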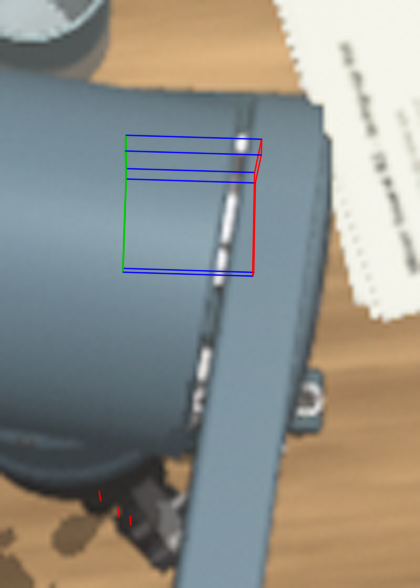

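Emit:
servo_tool([
  [[0.019,-0.009,0,0.125,-1],[0.019,-0.009,0,0.125,-1],[0.019,-0.009,0,0.125,-1],[0.019,-0.009,0,0.125,-1],[0.019,-0.009,0,0.125,-1],[0.019,-0.009,0,0.125,-1],[0.018,-0.007,0,0.125,-1],[0,0,0,0,-1]],
])

```text
time_s: 27.1
eef_pos: [0.6197, -0.0736, 0.1879]
eef_rot: [-0.0, 0.998, -0.065, -0.001]
wrist_force: [-0.2, 0.3, -0.4]
opening: 0.004
```

Emit:
servo_tool([
  [[0,0,0,0,-1],[0,0,0,0,-1]],
])

```text
time_s: 27.3
eef_pos: [0.6181, -0.0725, 0.1894]
eef_rot: [-0.0, 0.998, -0.067, -0.001]
wrist_force: [-0.0, -1.0, 0.1]
opening: -0.004
```

```bash
python3 - <<'E'
from bench import *
from h import *
o=get_obs(); st(o);print(tov(o["eef_pos"])); cs=camera("scene")
f=T2(*V); S=flat_segs(lambda P:f(np.atleast_2d(P)+[.0275,.010,0]),.042)
S+=[(a,b,(0,255,255)) for a,b,_ in [(s+(0,))[:3] for s in [(x[0],x[1]) for x in flat_segs(lambda P:f(np.atleast_2d(P)+[.0275,.010,0]),.046)]]]
overlay(cs,S,(310,195,410,295),6,"pics/s31.png")
E
```

```text
t 27.3 pos [ 0.6181 -0.0725  0.1894] toolY deg -97.67 zz -1.0 F [-0.  -1.   0.1] M [-0.    0.02 -0.03] open -0.004
[-5.2 10.2]
```

View pics/s31.png

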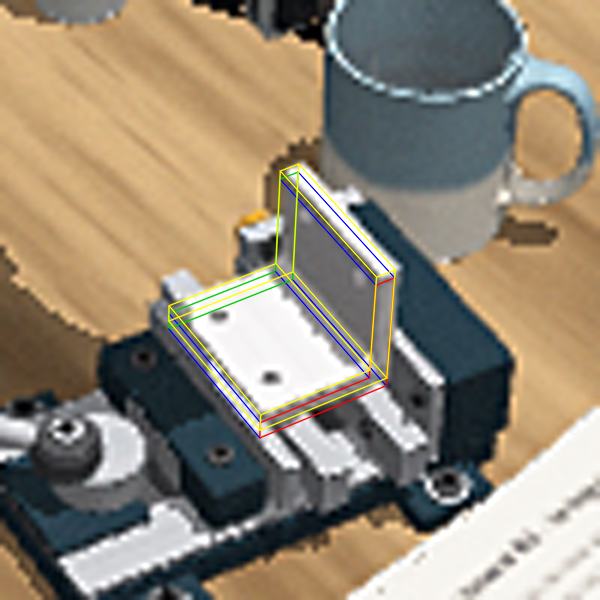

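Emit:
servo_tool([
  [[0.006,-0.001,-0.03,0,-1],[0,0,-0.04,0,-1],[0,0,-0.035,0,-1],[0,0,-0.02,0,-1],[0,0,0,0,-1],[0,0,0,0,-1]],
])

```text
time_s: 27.95
eef_pos: [0.6252, -0.074, 0.0663]
eef_rot: [-0.0, 0.998, -0.066, 0.0]
wrist_force: [0.2, 0.5, -0.0]
opening: -0.002
```

```bash
python3 - <<'E'
from bench import *
from h import *
o=get_obs(); st(o);print(tov(o["eef_pos"])); cs=camera("scene")
overlay(cs,[],(310,195,410,295),6,"pics/s32.png")
E
```

```text
t 27.95 pos [ 0.6252 -0.074   0.0663] toolY deg -97.59 zz -1.0 F [ 0.2  0.5 -0. ] M [-0.03  0.01  0.06] open -0.002
[2.1 9.7]
```

View pics/s32.png

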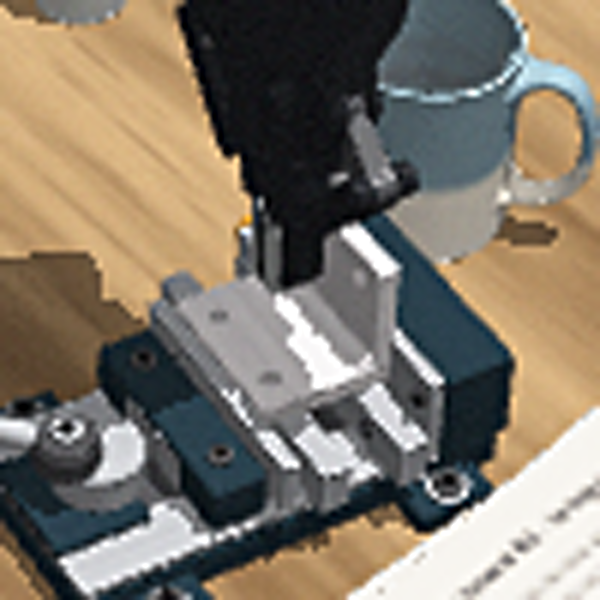

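Emit:
servo_tool([
  [[-0.0025,0,-0.01,0,-1],[0,0,-0.006,0,-1],[0,0,0,0,-1],[0,0,0,0,-1]],
])

```text
time_s: 28.4
eef_pos: [0.6227, -0.0742, 0.0497]
eef_rot: [-0.0, 0.998, -0.066, -0.0]
wrist_force: [-0.5, 0.5, -0.0]
opening: -0.0
```

Emit:
servo_tool([
  [[0,0,-0.003,0,-1],[0,0,0,0,-1]],
])

```text
time_s: 28.6
eef_pos: [0.6227, -0.0742, 0.0464]
eef_rot: [-0.0, 0.998, -0.066, -0.0]
wrist_force: [0.4, -0.2, 0.2]
opening: -0.001
```

Emit:
servo_tool([
  [[0,0,-0.002,0,-1],[0,0,0,0,-1]],
])

```text
time_s: 28.8
eef_pos: [0.6227, -0.0742, 0.0444]
eef_rot: [-0.0, 0.998, -0.066, -0.0]
wrist_force: [0.2, -0.3, 0.2]
opening: 0.001
```

Emit:
servo_tool([
  [[0,0,-0.002,0,-1],[0,0,0,0,-1]],
])

```text
time_s: 29.0
eef_pos: [0.6226, -0.0742, 0.0424]
eef_rot: [-0.0, 0.998, -0.066, -0.0]
wrist_force: [-0.6, 0.6, -1.1]
opening: 0.003
```

Emit:
servo_tool([
  [[0,0,-0.001,0,-1],[0,0,0,0,-1]],
])

```text
time_s: 29.2
eef_pos: [0.6227, -0.0742, 0.0415]
eef_rot: [-0.0, 0.998, -0.066, -0.0]
wrist_force: [0.1, 0.3, -0.1]
opening: 0.002
```

Emit:
servo_tool([
  [[0,0,-0.001,0,-1],[0,0,0,0,-1]],
])

```text
time_s: 29.4
eef_pos: [0.6228, -0.0742, 0.0406]
eef_rot: [-0.0, 0.998, -0.066, -0.0]
wrist_force: [-0.7, -0.2, 0.5]
opening: 0.0
```

Emit:
servo_tool([
  [[0,0,-0.001,0,-1],[0,0,0,0,-1]],
])

```text
time_s: 29.6
eef_pos: [0.6228, -0.0742, 0.0396]
eef_rot: [-0.0, 0.998, -0.066, -0.0]
wrist_force: [-0.2, -0.2, -1.2]
opening: -0.004
```

Emit:
servo_tool([
  [[0,0,-0.001,0,-1],[0,0,0,0,-1]],
])

```text
time_s: 29.8
eef_pos: [0.6227, -0.0742, 0.0385]
eef_rot: [-0.0, 0.998, -0.066, -0.0]
wrist_force: [0.1, 0.9, -0.4]
opening: 0.004
```

Emit:
servo_tool([
  [[0,0,-0.001,0,-1],[0,0,0,0,-1]],
])

```text
time_s: 30.0
eef_pos: [0.623, -0.0743, 0.0378]
eef_rot: [0.0, 0.998, -0.066, 0.0]
wrist_force: [0.5, -0.1, 0.8]
opening: -0.001
```

Emit:
servo_tool([
  [[0,0,-0.001,0,-1],[0,0,0,0,-1]],
])

```text
time_s: 30.2
eef_pos: [0.623, -0.0743, 0.0372]
eef_rot: [0.0, 0.998, -0.066, 0.0]
wrist_force: [-1.5, 0.1, 4.5]
opening: 0.004
```

```bash
python3 - <<'E'
from bench import *
from h import *
o=get_obs(); st(o);print(tov(o["eef_pos"])); cs=camera("scene")
overlay(cs,[],(310,195,410,295),6,"pics/s33.png")
E
```

```text
t 30.2 pos [ 0.623  -0.0743  0.0372] toolY deg -97.57 zz -1.0 F [-1.5  0.1  4.5] M [ 0.04  0.28 -0.02] open 0.004
[-0.1  9.1]
```

View pics/s33.png

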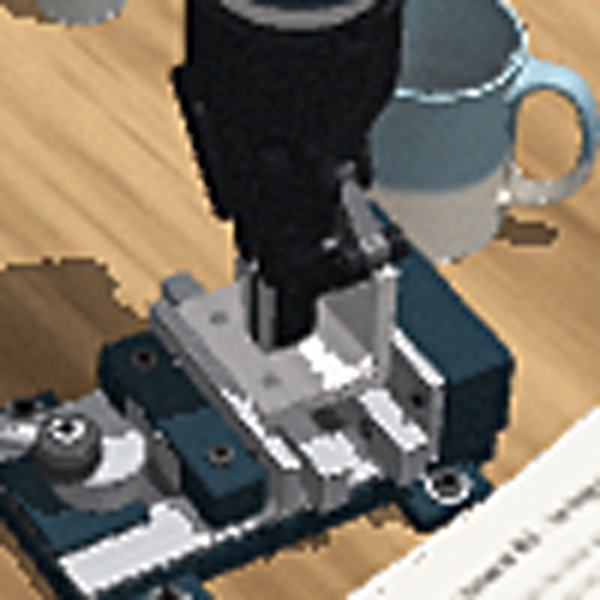

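Emit:
servo_tool([
  [[0,0,-0.001,0,-1],[0,0,0,0,-1]],
])

```text
time_s: 30.45
eef_pos: [0.623, -0.0743, 0.0361]
eef_rot: [0.0, 0.998, -0.066, 0.0]
wrist_force: [-1.7, 0.9, 4.7]
opening: -0.003
```

Emit:
servo_tool([
  [[0,0,-0.001,0,-1],[0,0,0,0,-1]],
])

```text
time_s: 30.65
eef_pos: [0.6231, -0.0743, 0.0352]
eef_rot: [0.0, 0.998, -0.066, 0.0]
wrist_force: [-1.0, 0.5, 4.0]
opening: -0.003
```

Emit:
servo_tool([
  [[0,0,-0.001,0,-1],[0,0,0,0,-1]],
])

```text
time_s: 30.85
eef_pos: [0.6232, -0.0743, 0.035]
eef_rot: [0.0, 0.998, -0.066, 0.0]
wrist_force: [-4.1, 0.9, 10.6]
opening: 0.004
```

Emit:
servo_tool([
  [[0,0,-0.001,0,-1],[0,0,0,0,-1]],
])

```text
time_s: 31.05
eef_pos: [0.6235, -0.0744, 0.035]
eef_rot: [0.0, 0.998, -0.066, 0.001]
wrist_force: [-6.5, 2.2, 17.0]
opening: 0.001
```

Emit:
servo_tool([
  [[0,0,-0.001,0,-1],[0,0,0,0,-1]],
])

```text
time_s: 31.25
eef_pos: [0.6239, -0.0745, 0.035]
eef_rot: [0.0, 0.998, -0.066, 0.001]
wrist_force: [-6.4, 0.5, 21.0]
opening: -0.001
```

Emit:
servo_tool([
  [[0,0,-0.001,0,-1],[0,0,0,0,-1]],
])

```text
time_s: 31.45
eef_pos: [0.624, -0.0745, 0.0349]
eef_rot: [0.0, 0.998, -0.066, 0.001]
wrist_force: [-11.2, 1.8, 28.2]
opening: -0.003
```

```bash
python3 - <<'E'
from bench import *
from h import *
o=get_obs(); st(o);print(tov(o["eef_pos"])); cs=camera("scene")
f=T2(*V); S=flat_segs(lambda P:f(np.atleast_2d(P)+[.0275,.010,0]),.042)
overlay(cs,S,(310,195,410,295),6,"pics/s34.png")
E
```

```text
t 31.45 pos [ 0.624  -0.0745  0.0349] toolY deg -97.55 zz -1.0 F [-11.2   1.8  28.2] M [ 0.49  1.97 -0.04] open -0.003
[0.9 9. ]
```

View pics/s34.png

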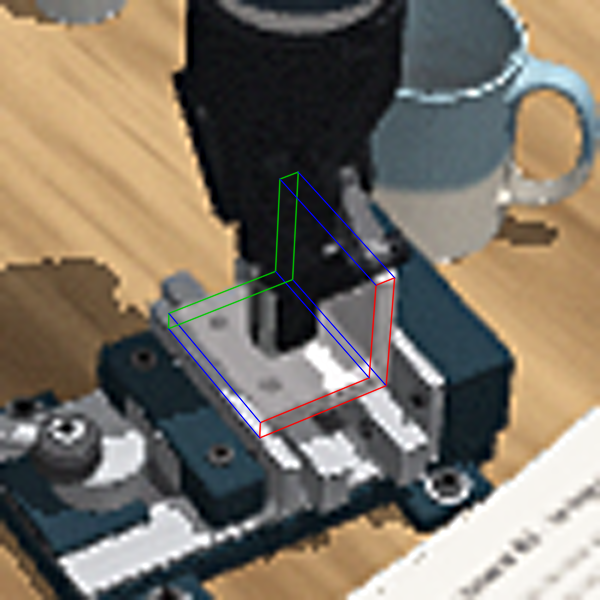

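Emit:
servo_tool([
  [[-0.002,0,0.006,0,-1],[-0.003,0,0.03,0,-1],[-0.01,0,0.06,0,-1],[-0.03,0.02,0.03,0,-1],[0,0,0,0,-1],[0,0,0,0,-1]],
])

```text
time_s: 32.1
eef_pos: [0.5798, -0.0541, 0.1466]
eef_rot: [0.0, 0.998, -0.066, 0.001]
wrist_force: [0.5, 0.0, -0.4]
opening: 0.004
```

```bash
python3 - <<'E'
from bench import *
from h import *
import pickle
o=get_obs(); st(o);print(tov(o["eef_pos"])); cs=camera("scene"); pickle.dump(cs,open("c7.pkl","wb"))
f=T2(*V); S=flat_segs(lambda P:f(np.atleast_2d(P)+[.0275,.010,0]),.042)
overlay(cs,[],(325,205,385,275),9,"pics/s35.png")
overlay(cs,S,(325,205,385,275),9,"pics/s35b.png")
c6=pickle.load(open("c6.pkl","rb"))[0]
overlay(c6,S,(325,205,385,275),9,"pics/s35c.png")
E
```

```text
t 32.1 pos [ 0.5798 -0.0541  0.1466] toolY deg -97.54 zz -1.0 F [ 0.5  0.  -0.4] M [-0.01  0.03  0.  ] open 0.004
[-45.5  23.5]
```

View pics/s35.png

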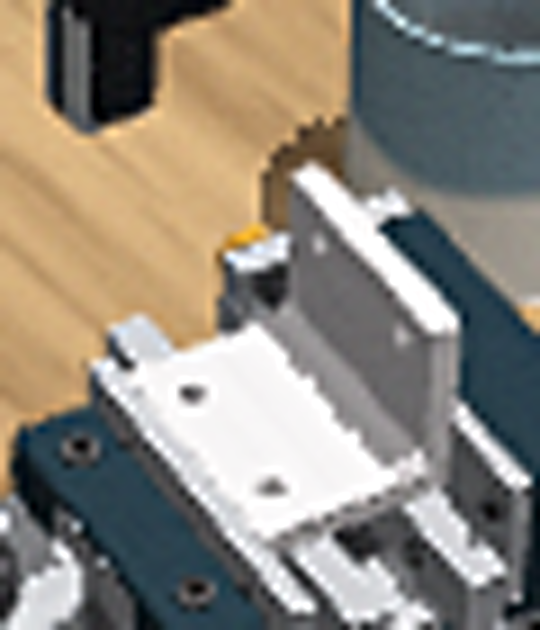

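View pics/s35b.png

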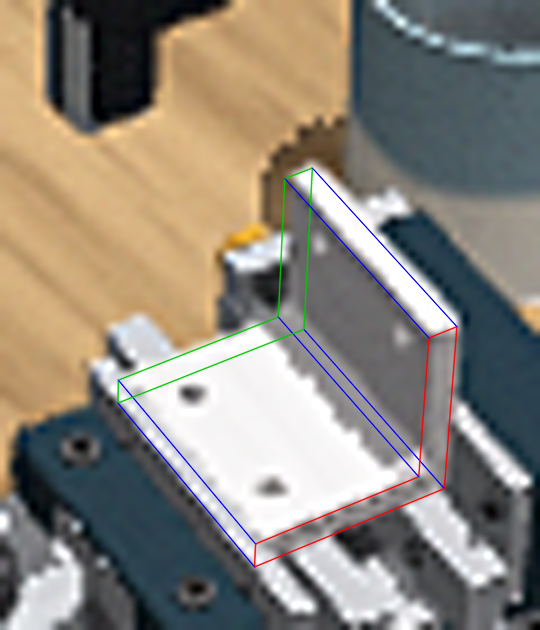

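View pics/s35c.png

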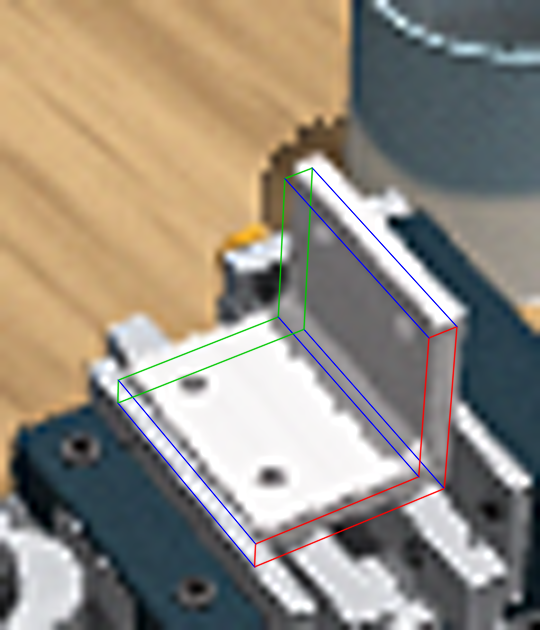

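```bash
python3 - <<'E'
from h import *
import pickle
from scipy.optimize import least_squares
c5=pickle.load(open("c5.pkl","rb"))[0]; c6=pickle.load(open("c6.pkl","rb"))[0]; c7=pickle.load(open("c7.pkl","rb")); c4=None
g=lambda c:cv2.resize(cv2.cvtColor(c["img"],cv2.COLOR_BGR2GRAY),None,fx=8,fy=8,interpolation=cv2.INTER_CUBIC)
G5,G6,G7=map(g,(c5,c6,c7))
f=T2(*V)
# patches in c7 pixel coordinates (centre)
z=lambda u,v:(325+u/9-.5,205+v/9-.5)
pts={"holeL":(z(192,392),4),"holeR":(z(270,487),4),"uHoleR":(z(402,335),4),"uHoleL":(z(320,243),4),"topR":(z(445,325),5),"topL":(z(305,172),5),"endRbot":(z(425,465),5)}
for n,((u,v),h) in pts.items():
    r=[]
    for G in (G5,G6):
        T=G7[int((v-h)*8):int((v+h)*8),int((u-h)*8):int((u+h)*8)]
        S=G[int((v-h-5)*8):int((v+h+5)*8),int((u-h-5)*8):int((u+h+5)*8)]
        m=cv2.matchTemplate(S,T,cv2.TM_CCOEFF_NORMED); _,k,_,l=cv2.minMaxLoc(m); r.append((round(l[0]/8-5,2),round(l[1]/8-5,2),round(k,2)))
    print(n,"c5-c7",r[0],"c6-c7",r[1])
b=np.array([.0,.010,.05])
for nm,d in(("dx+1mm",[.001,0,0]),("dy+1mm",[0,.001,0]),("dz+1mm",[0,0,.001])):
    print(nm,proj(c7,f(b+d))-proj(c7,f(b)))
E
```

```text
holeL c5-c7 (-1.62, 0.62, 0.89) c6-c7 (0.25, -1.12, 0.93)
holeR c5-c7 (-1.88, 0.75, 0.93) c6-c7 (0.0, -1.25, 0.95)
uHoleR c5-c7 (-1.88, 0.5, 0.99) c6-c7 (0.25, -1.38, 0.98)
uHoleL c5-c7 (-1.88, 0.62, 0.96) c6-c7 (0.62, -0.75, 0.92)
topR c5-c7 (-1.75, 0.75, 0.98) c6-c7 (0.5, -0.88, 0.97)
topL c5-c7 (-1.5, 1.25, 0.85) c6-c7 (0.25, -0.75, 0.94)
endRbot c5-c7 (-0.25, 0.0, 0.8) c6-c7 (-0.12, -0.75, 0.93)
dx+1mm [[ 0.38102695 -0.15337346]]
dy+1mm [[-0.2340159  -0.27161117]]
dz+1mm [[ 0.0156379  -0.32050864]]
```

Emit:
servo_tool([
  [[0.0145,-0.0085,0,0,-1],[0.015,-0.009,-0.03,0,-1],[0,0,-0.04,0,-1],[0,0,-0.025,0,-1],[0,0,-0.008,0,-1],[0,0,0,0,-1],[0,0,0,0,-1]],
])

```text
time_s: 32.85
eef_pos: [0.6098, -0.0721, 0.0435]
eef_rot: [0.0, 0.998, -0.066, 0.0]
wrist_force: [0.3, -0.0, -0.3]
opening: 0.0
```

Emit:
servo_tool([
  [[0,0,-0.003,0,-1],[0,0,-0.002,0,-1],[0,0,0,0,-1],[0,0,0,0,-1]],
])

```text
time_s: 33.25
eef_pos: [0.6094, -0.0718, 0.0386]
eef_rot: [0.0, 0.998, -0.066, 0.0]
wrist_force: [-0.4, 0.2, -0.2]
opening: -0.0
```

Emit:
servo_tool([
  [[0,0,-0.002,0,-1],[0,0,0,0,-1],[0,0,0,0,-1]],
])

```text
time_s: 33.55
eef_pos: [0.609, -0.0717, 0.0359]
eef_rot: [-0.0, 0.998, -0.066, -0.0]
wrist_force: [-0.3, 0.1, 0.1]
opening: -0.0
```

Emit:
servo_tool([
  [[0,0,-0.001,0,-1],[0,0,0,0,-1]],
])

```text
time_s: 33.75
eef_pos: [0.6093, -0.0718, 0.0351]
eef_rot: [0.0, 0.998, -0.066, 0.0]
wrist_force: [0.0, 0.4, 0.7]
opening: -0.0
```

Emit:
servo_tool([
  [[0,0,-0.001,0,-1],[0,0,0,0,-1]],
])

```text
time_s: 33.95
eef_pos: [0.6094, -0.0718, 0.0351]
eef_rot: [0.0, 0.998, -0.066, 0.0]
wrist_force: [-2.5, 0.7, 7.7]
opening: -0.001
```

Emit:
servo_tool([
  [[0,0,-0.001,0,-1],[0,0,0,0,-1]],
])

```text
time_s: 34.15
eef_pos: [0.6096, -0.0719, 0.035]
eef_rot: [0.0, 0.998, -0.066, 0.0]
wrist_force: [-5.7, 1.4, 14.5]
opening: -0.002
```

Emit:
servo_tool([
  [[0,0,-0.001,0,-1],[0,0,0,0,-1]],
])

```text
time_s: 34.35
eef_pos: [0.61, -0.0719, 0.035]
eef_rot: [0.0, 0.998, -0.066, 0.001]
wrist_force: [-6.0, 2.7, 18.7]
opening: 0.002
```

Emit:
servo_tool([
  [[0,0,0.01,0,-1],[0,0,0.04,0,-1],[0.01,-0.001,0.025,0,-1],[0.0265,-0.0035,0,0,-1],[0,0,0,0,-1],[0,0,-0.006,0,-1],[0,0,0,0,-1],[0,0,0,0,-1]],
])

```text
time_s: 35.15
eef_pos: [0.6442, -0.0758, 0.0996]
eef_rot: [-0.0, 0.998, -0.066, -0.001]
wrist_force: [-0.1, 0.6, 0.1]
opening: -0.0
```

```bash
python3 - <<'E'
from bench import *
from h import *
o=get_obs(); st(o);print(tov(o["eef_pos"])); cs=camera("scene")
overlay(cs,[],(320,185,400,275),7,"pics/s36.png")
E
```

```text
t 35.15 pos [ 0.6442 -0.0758  0.0996] toolY deg -97.57 zz -1.0 F [-0.1  0.6  0.1] M [0.04 0.03 0.02] open -0.0
[21.1 10.3]
```

View pics/s36.png

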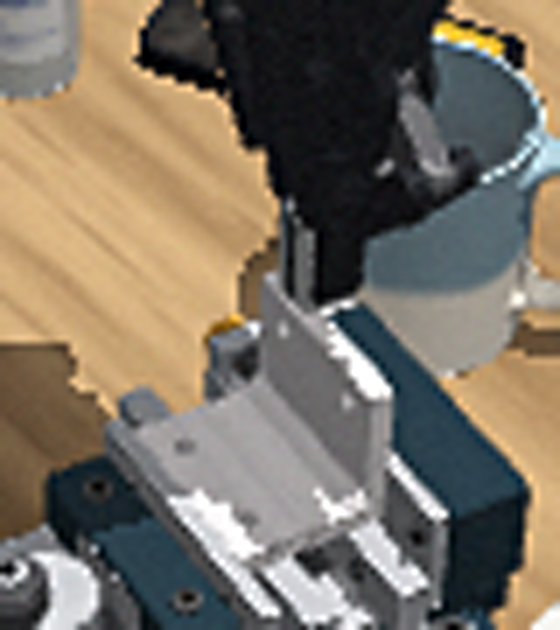

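Emit:
servo_tool([
  [[0.002,0,-0.008,0,-1],[0,0,-0.006,0,-1],[0,0,0,0,-1],[0,0,0,0,-1]],
])

```text
time_s: 35.6
eef_pos: [0.6473, -0.0761, 0.0865]
eef_rot: [-0.0, 0.998, -0.066, -0.0]
wrist_force: [-0.2, 0.4, 1.0]
opening: -0.002
```

Emit:
servo_tool([
  [[0,0,-0.001,0,-1],[0,0,-0.001,0,-1],[0,0,0,0,-1]],
])

```text
time_s: 35.9
eef_pos: [0.6476, -0.0763, 0.085]
eef_rot: [0.0, 0.998, -0.066, 0.0]
wrist_force: [0.3, 0.6, 0.0]
opening: -0.004
```

Emit:
servo_tool([
  [[0,0,-0.001,0,-1],[0,0,0,0,-1]],
])

```text
time_s: 36.1
eef_pos: [0.6476, -0.0762, 0.084]
eef_rot: [-0.0, 0.998, -0.066, -0.0]
wrist_force: [-0.8, -0.2, -0.1]
opening: 0.003
```

Emit:
servo_tool([
  [[0,0,-0.001,0,-1],[0,0,0,0,-1]],
])

```text
time_s: 36.3
eef_pos: [0.6475, -0.0762, 0.0829]
eef_rot: [-0.0, 0.998, -0.066, -0.0]
wrist_force: [0.3, 0.4, 0.2]
opening: 0.0
```

Emit:
servo_tool([
  [[0,0,-0.0007,0,-1],[0,0,0,0,-1]],
])

```text
time_s: 36.5
eef_pos: [0.6476, -0.0762, 0.0822]
eef_rot: [-0.0, 0.998, -0.066, -0.0]
wrist_force: [1.3, -0.3, -0.2]
opening: 0.002
```

Emit:
servo_tool([
  [[0,0,-0.0007,0,-1],[0,0,0,0,-1]],
])

```text
time_s: 36.7
eef_pos: [0.6477, -0.0763, 0.0821]
eef_rot: [0.0, 0.998, -0.066, 0.0]
wrist_force: [-1.2, 0.2, 4.6]
opening: -0.002
```

Emit:
servo_tool([
  [[0,0,-0.0007,0,-1],[0,0,0,0,-1]],
])

```text
time_s: 36.9
eef_pos: [0.6479, -0.0763, 0.082]
eef_rot: [0.0, 0.998, -0.066, 0.0]
wrist_force: [-2.4, 0.2, 7.7]
opening: 0.002
```

Emit:
servo_tool([
  [[0,0,-0.001,0,-1],[0,0,0,0,-1]],
])

```text
time_s: 37.1
eef_pos: [0.6481, -0.0764, 0.082]
eef_rot: [0.0, 0.998, -0.066, 0.001]
wrist_force: [-5.3, 0.4, 12.5]
opening: -0.002
```

Emit:
servo_tool([
  [[0,0,-0.001,0,-1],[0,0,-0.001,0,-1],[0,0,0,0,-1]],
])

```text
time_s: 37.4
eef_pos: [0.6488, -0.0765, 0.0818]
eef_rot: [0.0, 0.998, -0.066, 0.001]
wrist_force: [-8.4, 1.8, 21.9]
opening: -0.001
```

Emit:
servo_tool([
  [[0,0,0.006,0,-1],[0,0,0.008,0,-1],[-0.012,0.0015,0,0,-1],[-0.013,0.0018,0,0,-1],[0,0,0,0,-1],[0,0,0,0,-1]],
])

```text
time_s: 38.0
eef_pos: [0.6229, -0.073, 0.0919]
eef_rot: [-0.0, 0.998, -0.066, 0.0]
wrist_force: [0.3, 0.5, 0.9]
opening: 0.003
```

Emit:
servo_tool([
  [[0,0,-0.03,0,-1],[0,0,-0.02,0,-1],[0,0,-0.005,0,-1],[0,0,0,0,-1],[0,0,0,0,-1]],
])

```text
time_s: 38.5
eef_pos: [0.6234, -0.0732, 0.0374]
eef_rot: [0.0, 0.998, -0.066, 0.0]
wrist_force: [0.5, -1.1, 0.0]
opening: 0.004
```

Emit:
servo_tool([
  [[0,0,-0.001,0,-1],[0,0,-0.001,0,-1],[0,0,-0.001,0,-1],[0,0,0,0,-1]],
])

```text
time_s: 38.9
eef_pos: [0.6231, -0.0731, 0.0351]
eef_rot: [0.0, 0.998, -0.066, 0.0]
wrist_force: [-1.6, 0.7, 5.3]
opening: 0.003
```

Emit:
servo_tool([
  [[0,0,-0.001,0,-1],[0,0,-0.001,0,-1],[0,0,0,0,-1]],
])

```text
time_s: 39.2
eef_pos: [0.6236, -0.0732, 0.035]
eef_rot: [0.0, 0.998, -0.066, 0.001]
wrist_force: [-6.1, 1.3, 16.9]
opening: -0.001
```

Emit:
servo_tool([
  [[0,0,-0.001,0,-1],[0,0,-0.001,0,-1],[0,0,-0.001,0,-1],[0,0,0,0,-1]],
])

```text
time_s: 39.6
eef_pos: [0.6241, -0.0733, 0.0349]
eef_rot: [0.001, 0.998, -0.066, 0.001]
wrist_force: [-14.7, 3.6, 36.6]
opening: 0.002
```

Emit:
servo_tool([
  [[0,0,0.003,0,-1],[0,0,0.006,0,-1],[0,0,0.03,0,-1],[0,0,0.05,0,-1],[-0.02,0.02,0.04,0,-1],[-0.04,0.04,0,0,-1],[-0.04,0.04,0,0,-1],[0,0,0,0,-1]],
])

```text
time_s: 40.4
eef_pos: [0.5268, 0.0218, 0.1567]
eef_rot: [-0.001, 0.998, -0.064, -0.003]
wrist_force: [-0.6, -0.5, -0.6]
opening: 0.002
```

Emit:
servo_tool([
  [[0,0.04,0,0,-1],[0,0.04,0,0,-1],[0,0.04,0,0,-1],[0,0,0,0,-1],[0,0,0,0,-1]],
])

```text
time_s: 40.9
eef_pos: [0.532, 0.1382, 0.1577]
eef_rot: [0.0, 0.998, -0.065, -0.0]
wrist_force: [0.6, -0.1, 0.1]
opening: 0.003
```

```bash
python3 - <<'E'
from bench import *
from h import *
import pickle
o=get_obs(); st(o); cs=camera("scene"); ct=camera("top"); pickle.dump((cs,ct),open("c8.pkl","wb"))
f=T2(*V); S=flat_segs(lambda P:f(np.atleast_2d(P)+[.0275,.010,0]),.042)
pv=np.array([.527,-.0705])
for th in (1.4,1.571):
    a=np.radians(-142.45)-th; q=pv+.07*np.array([np.cos(a),np.sin(a)]); S+=[((*q,.052),(*q,.093))]
overlay(cs,S,(280,200,400,310),6,"pics/s37.png")
overlay(ct,S,(300,170,400,310),4.2,"pics/t37.png")
cv2.imwrite("pics/full.png",cs["img"])
E
```

```text
t 40.9 pos [0.532  0.1382 0.1577] toolY deg -97.45 zz -1.0 F [ 0.6 -0.1  0.1] M [-0.04 -0.01  0.06] open 0.003
```

View pics/s37.png

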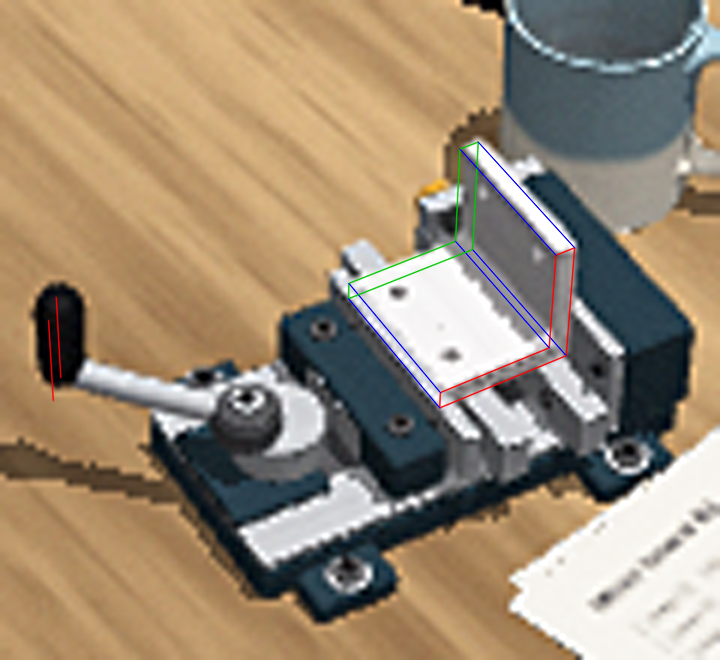

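View pics/t37.png

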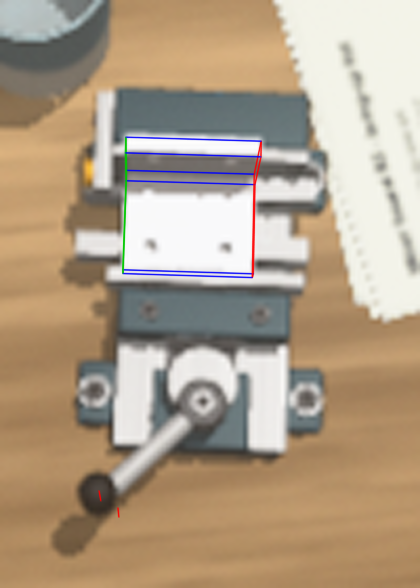

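View pics/full.png

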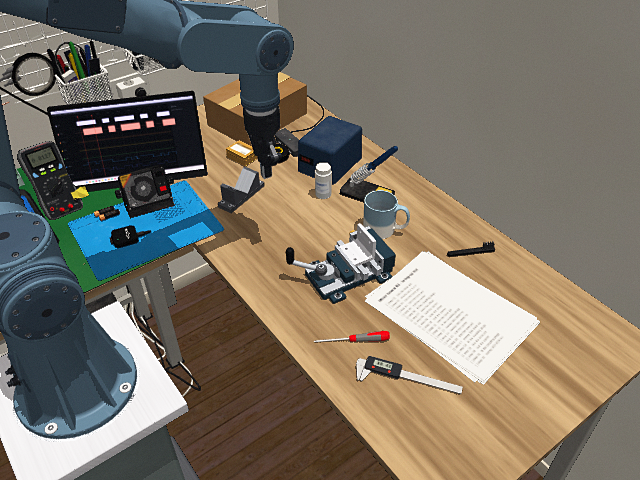

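```bash
python3 -c "
from bench import *
print(hand_in())"
```

```text
the job is handed in; nothing more can be done
None
```

I carried out every step of the task and handed the job in at about 41 s of the 72 s. No verdict came back.

**What I did**
- I lifted the bracket from the die by its end faces and set it corner-down on bare bench. Nudging it as I let go tipped it onto the leg nearer the robot.
- I regripped it on the upright leg and set it on both parallels. I slid it left until it met the stop (about 8 N) and let go.
- I swung the cam lever through its arc until it met its end stop, then backed off.
- I pressed the flat leg down with closed fingers. It moved about 2.5 mm and then stayed put up to about 37 N, the highest reading during pressing.

**Last checks**
- **Lever:** in both pictures it lies where I would expect it at about 1.57 rad, fully over.
- **Bracket position:** it matches vise x 27.5, y 10 and z 42 mm to within about 1–2 mm, so it is against both the fixed jaw and the stop.
- **Seating:** the fingers met the flat leg at the same height over the front parallel and mid-leg. The upright's top was 47 mm higher, exactly as it should be if the bracket sits level on both parallels.
- **Other things on the bench:** the jar, calliper and screwdriver look untouched in the last picture.

**What disagreed or could not be checked**
- **Fingertips:** they sat well short of the stated 14 mm ahead of the reported TCP (about 10–15 mm behind it when shut). My first close therefore shut above the bracket's end faces and gripped nothing; I corrected for this in the later moves.
- **Pressing force:** the first 2.5 mm took only 4–5 N in the readings between steps, below the stated 8–20 N.
- **Load on the parallels:** I could not measure the force on each one. I judged it only from these touch heights and how firm the bracket felt.

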